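# Rinse the dissecting instruments and lay them out to scale

### The arm

A 6-joint arm with a two-finger parallel gripper is mounted at the origin on the work surface. World frame = base frame: x ahead of the robot, y to its left, z up, the work surface at z = 0. Lengths are in m, angles in rad, forces in N, time in s.
With the tool pointing down it reaches from about 0.325 to 0.9 m from the base axis. Payload 6.1 kg.
Tool frame: the origin (TCP) lies between the finger pads; the fingertips stand r.tcp_to_tips ahead of it and the grasp point (between the pads) lies 3 mm ahead of it (r.tcp_to_tips is the distance from the TCP to the fingertips, in m); z points along the fingers, y is the line along which they close (so a half turn about z gives the same grasp; the last joint's range is limited). The gripper opens to 85 mm and grips with 20 to 120 N. Pads are 22 mm wide; open, the fingers measure 114 mm over their backs; the gripper's body (76 mm by 85 mm) begins 54 mm behind the grasp point. The pads swing forward as they close: fully open they stand 13 mm farther back than shut.
Start: joints at [1.219, 0.22, 1.526, -0, 1.395, -0.126], TCP at [0.14, 0.609, 0.218] pointing down, gripper open.
Joint ranges: [-2.98, 2.98], [-0.91, 2.08], [0.09, 2.57], [-1.24, 4.39], [0.2, 2.65], [-2.68, 2.68]. Speed limits (rad/s): [2.57, 2.57, 3.01, 3.14, 3.14, 3.14].

### API

Orientations are given as a rotation vector (axis times angle).
In Python, from plant import r gives the robot as it stands. The module is installed in compiled form; this text tells all that it offers.
- The arm moves only by the tool play_rows, never from a script. Its argument "commands" is a list of rows, each a list of 3 entries, a list of its own where there are three numbers: the shift along the tool's x, y, z in mm, then the turn about the tool's z in rad, then the finger opening in mm, from 0 to 85.4. In form: [[[x, y, z], twist, jaw], ...]. A call has exactly 8 rows; each row is the pose to reach, as a shift and turn from the pose commanded when the call began, along the tool's axes at that moment; what a row does not reach only later rows make up. A row lasts 1/8 s, in which the tool goes at most 62.5 mm and 10.7 degrees, less where a joint would pass 70% of its speed; a pose out of reach is approached as far as the arm can. A call with a gripper value outside its range is refused whole. The fingers move at their own pace and stop on an object; "force" is the grip in N (left out, the last holds). Time passes only in rows, so rows that repeat a pose let the fingers close, or fill a call up. It gives the time, the measured TCP pose, the force, the opening and the grip force at its end, in the units of the state.
- r.read_state(): the state, without advancing time (a new reading comes with each control period).
- r.get_image(name): name is "side" or "top"; returns a dict with "color" (480x640x3 uint8, red, green, blue), "depth" (480x640 float32, m along the optical axis (not along the pixel's ray), 0 where there is no reading), "mtx" (3x3 intrinsics, pixels), "R" (3x3) and "t" (3): a world point X has camera coordinates R X + t. Camera axes: x right, y down, z forward; pixel columns grow to the right and rows downward; lengths in m; the calibration is good to about 2 mm. A picture is of the moment at which its call begins.
- r.finish_job(): hands the job in; it is judged then, once.
The state is a dict: "time": time; "joints": joint angles; "joint_velocities": joint speeds; "effort": joint torques, N m; "tcp_pos": TCP position; "ee_rot": TCP orientation; "force": force on the tool from outside, world axes, zero at the start; "torque": the same for the moment, N m; "width": finger opening in m; "grasp_force": force on a finger pad.
Only numpy, scipy, OpenCV 4.12 (cv2) and the standard library are available. Lean on these libraries where they do the work, as an engineer would, in place of code of your own. Each camera call takes 0.05 s, during which the arm holds its last target. There are 200 camera calls.

### The job

Get the dissecting set ready for its record photograph: take the instruments one by one, longest first and shortest last, and dip each one's tip well down inside the white rinse pot before you lay it on the white board. On the board they lie flat and side by side with a clear gap between them, square to the board with every tip pointing away from the robot, nothing overhanging, in order of length with the longest next to the steel-trimmed edge. Lay the aluminium rule flat on the bench, flush along the outside of that steel-trimmed edge and not sticking out past its ends; leave the pot upright and the other things on the bench alone.

Things in the scene. Friction and masses are not known exactly. Their poses are not given: they have to be found in the camera images.
- scoop: scoop: instrument 190 mm long, 60 g, may be absent. Grey handle 85 x 16 x 14 mm (length, width, height) with black bands, flat below; a 6 mm steel shank runs on along +x, 7 mm above the underside, ending in a round flat cup 18 mm across. Origin: centre of the handle's underside; +x to the tip, +z up when flat. Balances within 20 mm ahead of the origin.
- scoop_tip (a point): end of the scoop's tip: 147.5 mm from the body's origin along +x, 7 mm above the underside
- spatula: spatula: instrument 170 mm long, 60 g, may be absent. Grey handle 85 x 16 x 14 mm (length, width, height) with black bands, flat below; a 6 mm steel shank runs on along +x, 7 mm above the underside, ending in a flat paddle 26 x 12 mm. Origin: centre of the handle's underside; +x to the tip, +z up when flat. Balances within 20 mm ahead of the origin.
- spatula_tip (a point): end of the spatula's tip: 127.5 mm from the body's origin along +x, 7 mm above the underside
- hook: hook: instrument 150 mm long, 60 g, may be absent. Grey handle 85 x 16 x 14 mm (length, width, height) with black bands, flat below; a 6 mm steel shank runs on along +x, 7 mm above the underside, ending in a short right-angled crook to +y, 12 mm. Origin: centre of the handle's underside; +x to the tip, +z up when flat. Balances within 20 mm ahead of the origin.
- hook_tip (a point): end of the hook's tip: 107.5 mm from the body's origin along +x, 7 mm above the underside
- needle: needle: instrument 130 mm long, 60 g, may be absent. Grey handle 85 x 16 x 14 mm (length, width, height) with black bands, flat below; a 6 mm steel shank runs on along +x, 7 mm above the underside, ending in a plain straight round end. Origin: centre of the handle's underside; +x to the tip, +z up when flat. Balances within 20 mm ahead of the origin.
- needle_tip (a point): end of the needle's tip: 87.5 mm from the body's origin along +x, 7 mm above the underside
- board: white layout board, 220 x 220 mm, 8 mm thick, fixed on the bench. Origin: centre of its underside. +x points away from the robot (to its far edge), +y to the robot's left. The edge at -y (the robot's right) is trimmed with a dark steel strip, flush with the board; that edge is 110 mm from the origin.
- rule: aluminium finger-grip rule, loose, 150 g: flat strip 180 x 45 x 4 mm, graduated on both long edges, with a raised rib along its middle to hold it by, 120 mm long, 12 mm wide, top 24 mm above the underside. Origin: centre of the underside; x along its length. Same both ways round.
- pot: white ceramic rinse pot, round, open, empty, loose, 350 g: mouth 90 mm across outside, 50 mm high, wall 4 mm. Origin: centre of the underside.
- pot_rim (a point): centre of the rinse pot's mouth, level with the rim
- lens_cap: bystander: black disc 48 mm across, 12 mm high; origin under its centre
- eyepiece_cap: bystander: black disc 38 mm across, 14 mm high; origin under its centre
- petri: bystander: closed white dish 90 mm across, 17 mm high; origin under its centre
- jar: bystander: amber jar 60 mm across, 65 mm high; origin under its centre
- vial: bystander: small capped vial 28 mm across, 50 mm high; origin under its centre
- spray: bystander: white spray bottle with red trigger, 76 mm across, 210 mm high; origin under its centre
Not all that is in view belongs to the job. What is shaped like the pot but blue or green is not meant.

How it is judged:
On the way, in this order (a step that is already met when the one before it is completed fails the run):
1. the scoop's tip is dipped in the rinse pot: at least 10 mm below the rim and within 36 mm of the mouth's centre (horizontal distance between scoop_tip and pot_rim below 0.036 m and z of scoop_tip in the frame of pot_rim below -0.01 m), for 0.2 s.
2. the spatula's tip is dipped in the rinse pot: at least 10 mm below the rim and within 36 mm of the mouth's centre (horizontal distance between spatula_tip and pot_rim below 0.036 m and z of spatula_tip in the frame of pot_rim below -0.01 m), for 0.2 s.
3. the hook's tip is dipped in the rinse pot: at least 10 mm below the rim and within 36 mm of the mouth's centre (horizontal distance between hook_tip and pot_rim below 0.036 m and z of hook_tip in the frame of pot_rim below -0.01 m), for 0.2 s.
4. the needle's tip is dipped in the rinse pot: at least 10 mm below the rim and within 36 mm of the mouth's centre (horizontal distance between needle_tip and pot_rim below 0.036 m and z of needle_tip in the frame of pot_rim below -0.01 m), for 0.2 s.
At the end, for the whole second after the job is handed in: Instruments flat on the board (0.12 rad), inside its outline, within 0.14 rad of its x, tips far, middle lines 22 mm or more apart, longest to shortest from the steel-trimmed edge; rule flat on the bench along that edge: gap under 3 mm, 0.03 rad, centred within 25 mm; pot upright; all at rest (z of scoop in the frame of board between 0.005 and 0.012 m and angle between each of scoop, spatula, hook, needle's own z axis and vertical below 0.12 rad and angle between the x axis of each of scoop, spatula, hook, needle and the x axis of board, either way round below 0.14 rad and x of scoop_tip in the frame of board between 0.02 and 0.113 m and x of each of scoop, spatula, hook, needle in the frame of board above -0.0705 m and y of scoop in the frame of board between -0.104 and 0.104 m and linear speed of each of scoop, spatula, hook, needle, rule below 0.02 m/s and z of spatula in the frame of board between 0.005 and 0.012 m and x of spatula_tip in the frame of board between 0.02 and 0.113 m and y of spatula in the frame of board between -0.104 and 0.104 m and z of hook in the frame of board between 0.005 and 0.012 m and x of hook_tip in the frame of board between 0.02 and 0.113 m and y of hook in the frame of board between -0.104 and 0.104 m and z of needle in the frame of board between 0.005 and 0.012 m and x of needle_tip in the frame of board between 0.02 and 0.113 m and y of needle in the frame of board between -0.104 and 0.104 m and y of each of spatula, hook, needle in the frame of scoop above 0.022 m and y of each of hook, needle in the frame of spatula above 0.022 m and y of needle in the frame of hook above 0.022 m and y of rule in the frame of board between -0.1355 and -0.13 m and angle between the x axis of rule and the x axis of board, either way round below 0.03 rad and x of rule in the frame of board between -0.025 and 0.025 m and height (world z) of rule below 0.003 m and angle between rule's own z axis and vertical below 0.05 rad and angle between pot's own z axis and vertical below 0.1 rad and height (world z) of pot below 0.005 m); the robot touches nothing.
It fails at once if the rinse pot is tipped (over 0.4 rad) (angle between pot's own z axis and vertical above 0.4 rad).
It fails at once if a bystander is pushed more than 40 mm from its place (distance of any of lens_cap, eyepiece_cap, petri, jar, vial, spray from where it was at the start of the episode above 0.04 m).
Of scoop, spatula, hook, needle only 3 to 4 are there at a start; the rules pass over those that are not, and their reading is None.
At some moment in a run one of rule, pot may be knocked a few centimetres aside while the robot is not near it.
It also fails if it takes over 210 s, if anything falls off the work surface, if the arm or the gripper's body presses on something with over 40 N, if the wrist force passes 120 N, or if a joint passes its speed limit or range.

## Working session

There is one attempt and no reset: what is moved stays moved. The work goes in short steps, Python scripts to look and compute and a tool call to move; the robot and the scene stay as the last step left them, time stands still between calls to the robot, and variables do not carry over. Pictures are saved under pics/ and viewed, at most 14 in all, crops included, and the job is handed in when it is done.

Besides the shell and the picture viewer there is one more tool, called after ">>>" in YAML: its name, and indented under it one key for each argument. play_rows: Moves the arm, as the interface text tells. Its arguments: {"type":"object","properties":{"commands":{"type":"array"},"force":{"type":"number"}},"required":["commands"]}

```bash
mkdir -p pics
python3 - <<'E'
from plant import r
import cv2,numpy as np
s=r.read_state();print({k:np.round(v,3) for k,v in s.items()}, r.tcp_to_tips)
for n in("top","side"):
    d=r.get_image(n);np.savez(f"pics/{n}0.npz",**d)
    cv2.imwrite(f"pics/{n}0.png",cv2.cvtColor(d["color"],cv2.COLOR_RGB2BGR))
    print(n,d["mtx"].round(1).tolist(),d["R"].round(3).tolist(),d["t"].round(3).tolist())
E
```

```text
{'time': np.float64(0.0), 'joints': array([ 1.219,  0.221,  1.528, -0.   ,  1.395, -0.126]), 'joint_velocities': array([-0.   ,  0.001, -0.   , -0.001,  0.   , -0.   ]), 'effort': array([ 1.0000e-03, -4.9689e+01, -3.8940e+01, -0.0000e+00,  1.1000e-02,
        0.0000e+00]), 'tcp_pos': array([0.14 , 0.609, 0.217]), 'ee_rot': array([-3.540e-01, -3.121e+00,  3.000e-03]), 'force': array([-0.606, -1.114, -0.501]), 'torque': array([ 0.036, -0.019, -0.056]), 'grasp_force': np.float64(0.0), 'width': np.float64(0.085)} 0.022
top [[462.3, 0.0, 314.2], [0.0, 462.3, 242.5], [0.0, 0.0, 1.0]] [[0.023, -1.0, 0.001], [-0.983, -0.022, -0.181], [0.181, 0.003, -0.983]] [0.069, 0.546, 1.075]
side [[551.1, 0.0, 323.8], [0.0, 551.1, 234.9], [0.0, 0.0, 1.0]] [[-0.999, -0.051, -0.004], [-0.027, 0.599, -0.8], [0.043, -0.799, -0.599]] [0.562, 0.017, 1.377]
```

```bash
ls .; nproc
```

```text
pics
4
```

View pics/top0.png

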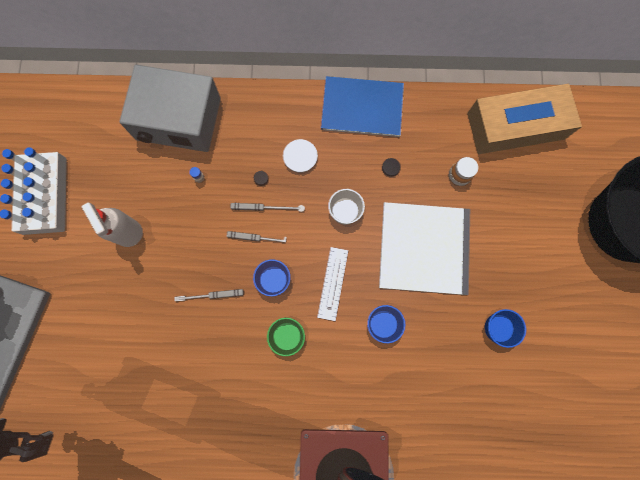

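View pics/side0.png

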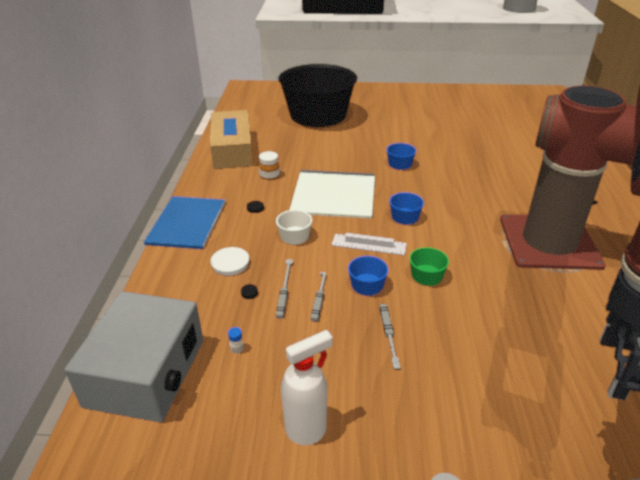

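The top view shows the scoop (handle at 247,207, tip 302,209), hook (243,237 to 285,240), spatula (226,294, tip 179,299), rule (333,284), white pot (346,207) and board (424,249, dark strip at right, x≈467). There is no needle. In the side view, the same things are at scoop (283,300), hook (318,305), spatula (386,320), rule (370,243), pot (294,228) and board (335,193).

```bash
cat > h.py <<'E'
import numpy as np,cv2
from plant import r
from scipy.spatial.transform import Rotation as Ro
def cloud(d):
    K=d["mtx"];z=d["depth"];v,u=np.mgrid[:480,:640]
    c=np.stack([(u-K[0,2])/K[0,0]*z,(v-K[1,2])/K[1,1]*z,z],-1)
    return (c-d["t"])@d["R"]            # R^T (c-t)
def shot(n,name=None,crop=None,f=1):
    d=r.get_image(n)
    if name:
        im=cv2.cvtColor(d["color"],cv2.COLOR_RGB2BGR)
        if crop: x0,y0,x1,y1=crop; im=cv2.resize(im[y0:y1,x0:x1],None,fx=f,fy=f,interpolation=cv2.INTER_CUBIC)
        cv2.imwrite(f"pics/{name}.png",im)
    return d
def ray(d,uv,z):                         # pixel -> world point at height z
    c=np.array([(uv[0]-d["mtx"][0,2])/d["mtx"][0,0],(uv[1]-d["mtx"][1,2])/d["mtx"][1,1],1])
    o=-d["R"].T@d["t"];q=d["R"].T@c
    return o+q*(z-o[2])/q[2]
def proj(d,X):
    c=d["R"]@np.asarray(X)+d["t"];p=d["mtx"]@c;return p[:2]/p[2]
def nonwood(d,lo=0,sat=90):              # grey/white pixels
    h=cv2.cvtColor(d["color"],cv2.COLOR_RGB2HSV);return (h[...,1]<sat)&(h[...,2]>lo)
def blob(m,uv):                          # connected part of mask nearest pixel uv
    n,l,st,ce=cv2.connectedComponentsWithStats(m.astype(np.uint8),connectivity=8)
    ys,xs=np.nonzero(m);k=np.argmin((xs-uv[0])**2+(ys-uv[1])**2);return l==l[ys[k],xs[k]]
def plan(p,yaw,half=True):
    """TCP target p (m) and yaw of tool-y axis in world; prints shift mm, twist"""
    s=r.read_state();R=Ro.from_rotvec(s["ee_rot"]).as_matrix()
    sh=R.T@(np.array(p)-s["tcp_pos"])*1000
    y0=np.arctan2(R[1,1],R[0,1]);tw=-(yaw-y0)
    tw=(tw+np.pi)%(2*np.pi)-np.pi
    if half: tw=(tw+np.pi/2)%np.pi-np.pi/2
    print("shift",sh.round(1),"twist",round(tw,3),"alt",round(tw-np.sign(tw)*np.pi,3),"tcp",s["tcp_pos"].round(4),"yawy",round(y0,3),"j",s["joints"].round(2),"w",round(float(s["width"])*1e3,1),"t",round(float(s["time"]),1))
E
cat > m.py <<'E'
from h import *
import sys
def rect(P):
    (c,wh,a)=cv2.minAreaRect((P[:,:2]*1000).astype(np.float32));return np.round(c,1),np.round(wh,1),round(a,1)
SE=dict(top=dict(scoop=(247,207),hook=(243,237),spatula=(226,294),rule=(333,284),pot=(346,193),board=(424,249)),
       side=dict(scoop=(283,300),hook=(318,305),spatula=(386,320),rule=(370,243),pot=(294,220),board=(335,193)))
for n in("top","side"):
    d=np.load(f"pics/{n}0.npz");d={k:d[k] for k in d};P=cloud(d);m=nonwood(d)
    for k,uv in SE[n].items():
        b=blob(m,uv)&(d["depth"]>0);Q=P[b]
        z=np.percentile(Q[:,2],[5,50,95])
        ys,xs=np.nonzero(b)
        if k!="pot":
            zz=dict(board=.008,rule=.004).get(k,.010)
            Q=np.array([ray(d,(x,y),zz) for x,y in zip(xs,ys)])
        else: Q=Q[Q[:,2]>.04]
        print(n,k,b.sum(),"px",xs.min(),xs.max(),ys.min(),ys.max(),"z",z.round(4),rect(Q))
E
python3 m.py
```

```text
top scoop 345 px 230 304 203 211 z [0.0054 0.0123 0.0169] (array([641.3, 204.4]), array([189.8,  17.2]), 89.2)
top hook 287 px 227 286 231 241 z [0.0074 0.0132 0.0176] (array([562.3, 228.3]), array([150.3,  17.1]), 85.0)
top spatula 333 px 174 243 289 300 z [0.0064 0.0125 0.0168] (array([413.6, 339.3]), array([ 16.2, 170.7]), 7.2)
top rule 1369 px 317 348 247 320 z [-0.0002  0.0045  0.025 ] (array([450.9,  33.8]), array([ 47.2, 180.4]), 80.4)
top pot 1047 px 328 364 188 224 z [0.0009 0.0086 0.0511] (array([638.5,   3.6]), array([87. , 86.9]), 0.5)
top board 7616 px 379 469 202 294 z [0.0036 0.0076 0.0113] (array([ 546.1, -197.2]), array([222. , 221.9]), 86.7)
side scoop 340 px 276 292 259 317 z [0.0013 0.0132 0.0175] (array([641.1, 206.2]), array([192.6,  17.3]), 89.6)
side hook 300 px 311 325 272 320 z [0.0033 0.0135 0.0168] (array([561.8, 230.8]), array([155.1,  17.2]), 85.2)
side spatula 412 px 380 399 304 368 z [0.0018 0.0129 0.0168] (array([412.6, 339.5]), array([ 17.3, 174.9]), 7.7)
side rule 1067 px 332 406 233 254 z [0.0009 0.0064 0.0255] (array([449.4,  29.3]), array([ 62.7, 182.2]), 80.3)
side pot 4469 px 275 374 170 244 z [0.0046 0.0094 0.0447] (array([638.8,   5.7]), array([90.3, 88.4]), 77.0)
side board 4469 px 275 374 170 244 z [0.0046 0.0094 0.0447] (array([ 563. , -128.2]), array([363.5, 251.4]), 86.6)
```

Run:
```python
from h import *
y=np.deg2rad(-0.8)
plan((.38,.30,.25),y)
plan((.6425,.2905,.10),y)
d=np.load("pics/top0.npz")
for n,p,z in(("spray",(125,240),.02),("vial",(197,177),.03),("eyecap",(261,178),.014),("lens",(391,167),.012),("jar",(463,172),.06),("petri",(300,156),.017),("blue",(272,278),.05)):print(n,ray(d,p,z).round(3))
```

```text
shift [-303.3 -247.   -32.8] twist 1.359 alt -1.783 tcp [0.1397 0.6086 0.2168] yawy 1.345 j [ 1.22  0.22  1.53  0.    1.39 -0.13] w 85.2 t 0.1
shift [-561.3 -197.2  117. ] twist 1.359 alt -1.783 tcp [0.1397 0.6086 0.2168] yawy 1.345 j [ 1.22  0.22  1.53  0.    1.39 -0.13] w 85.2 t 0.1
spray [0.545 0.555 0.02 ]
vial [0.711 0.383 0.03 ]
eyecap [0.717 0.222 0.014]
lens [ 0.755 -0.113  0.012]
jar [ 0.729 -0.284  0.06 ]
petri [0.778 0.123 0.017]
blue [0.455 0.181 0.05 ]
```

>>> play_rows:
  commands:
    - [[-40,-35,-5],0.17,60]
    - [[-80,-70,-10],0.34,45]
    - [[-120,-100,-15],0.51,45]
    - [[-160,-135,-20],0.68,45]
    - [[-200,-170,-25],0.85,45]
    - [[-240,-205,-30],1.02,45]
    - [[-280,-235,-33],1.19,45]
    - [[-303,-247,-33],1.359,45]
  force: 20

```text
time: 1.1
tcp_pos: [0.3811, 0.2986, 0.2509]
ee_rot: [2.245, 2.197, 0.0]
force: [0.5, 0.6, -0.1]
width: 0.0453
grasp_force: 0.0
```

Run:
```python
from h import *
plan((.6425,.2905,.10),np.deg2rad(-0.8)); print(r.tcp_to_tips)
```

```text
shift [ -2.3 261.4 151. ] twist -0.008 alt 3.134 tcp [0.3811 0.2986 0.2509] yawy -0.022 j [ 0.5  -0.14  1.84 -0.    1.45  0.52] w 45.3 t 1.1
0.022
```

>>> play_rows:
  commands:
    - [[-2,60,40],-0.01,45]
    - [[-2,120,80],-0.01,45]
    - [[-2,180,120],-0.01,40]
    - [[-2,230,150],-0.01,40]
    - [[-2,261,170],-0.01,40]
    - [[-2,262,195],-0.01,40]
    - [[-2,262,205],-0.01,40]
    - [[-2,262,205],-0.01,40]

```text
time: 2.1
tcp_pos: [0.6408, 0.2949, 0.0451]
ee_rot: [-2.225, -2.217, 0.003]
force: [-0.9, -0.6, 0.2]
width: 0.0398
grasp_force: 0.0
```

Run:
```python
from h import *
plan((.6425,.2905,.025),np.deg2rad(-0.8)); print(r.tcp_to_tips)
d=shot("side","s1",(240,240,400,360),4)
```

```text
shift [-4.3  1.7 20.1] twist 0.01 alt -3.131 tcp [0.6408 0.2949 0.0451] yawy -0.004 j [0.32 0.56 1.42 0.   1.16 0.32] w 39.8 t 2.1
0.022
```

View pics/s1.png

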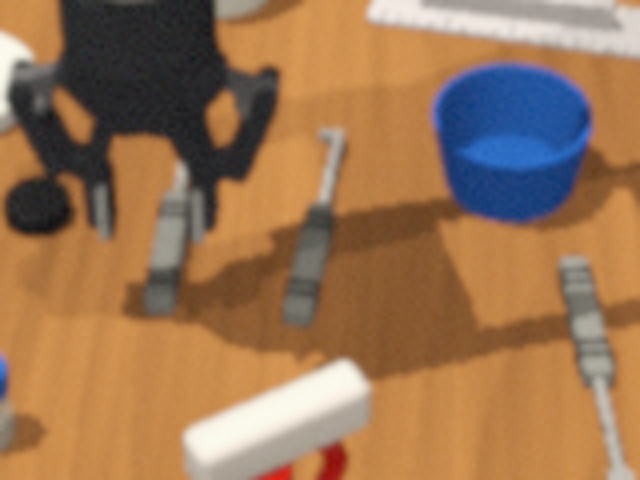

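The side crop shows the open fingers straddling the scoop handle's rear part (tips at about 100,235 and 197,240; handle end at 160,305). Next I go down and grip.

>>> play_rows:
  commands:
    - [[-4,2,10],0.01,40]
    - [[-4,2,20],0.01,40]
    - [[-4,2,20],0.01,25]
    - [[-4,2,20],0.01,10]
    - [[-4,2,20],0.01,10]
    - [[-4,2,20],0.01,10]
    - [[-4,2,20],0.01,10]
    - [[-4,2,20],0.01,10]
  force: 20

```text
time: 3.15
tcp_pos: [0.6439, 0.2909, 0.0259]
ee_rot: [2.237, 2.206, 0.0]
force: [-0.6, 0.9, -0.4]
width: 0.01
grasp_force: 0.0
```

>>> play_rows:
  commands:
    - [[0,0,-20],0,10]
    - [[0,0,-40],0,10]
    - [[0,0,-60],0,10]
    - [[0,0,-80],0,10]
    - [[0,0,-100],0,10]
    - [[0,0,-120],0,10]
    - [[0,0,-120],0,10]
    - [[0,0,-120],0,10]

```text
time: 4.15
tcp_pos: [0.6435, 0.2907, 0.1451]
ee_rot: [-2.237, -2.205, 0.001]
force: [-1.1, -1.4, 0.4]
width: 0.01
grasp_force: 0.0
```

Run:
```python
from h import *
plan((.6425,.2905,.025),np.deg2rad(-0.8)); s=r.read_state();print(s["grasp_force"],s["force"],s["torque"])
d=shot("side","s2",(200,180,360,300),4)
```

```text
shift [ -0.2  -0.8 120.1] twist -0.0 alt 3.142 tcp [0.6435 0.2907 0.1451] yawy -0.014 j [0.31 0.46 1.36 0.   1.32 0.33] w 10.0 t 4.2
0.0 [-1.13153286 -1.37319483  0.41474317] [ 0.00792313  0.03390052 -0.02386187]
```

View pics/s2.png

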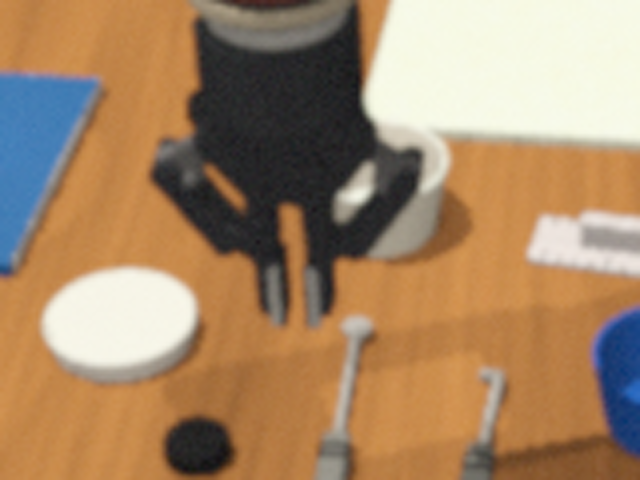

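The crop shows empty fingers (tips at 278,322 and 313,322), and the scoop is still on the bench. The grasp missed, so I check where the fingers are against where the scoop is.

Run:
```python
from h import *
d=shot("side");t=shot("top","t2",(180,140,340,260),4)
P=cloud(d);print("tips by side ray",ray(d,(200+295/4,180+322/4),.123).round(4), "depth pts",P[258:262,268:271].reshape(-1,3).mean(0).round(4),P[258:262,277:280].reshape(-1,3).mean(0).round(4))
s=r.read_state();print("proj of expected tips side",proj(d,s["tcp_pos"]-[0,0,.022]),"top",proj(t,s["tcp_pos"]-[0,0,.022]))
m=nonwood(t)
for n,dd,uv in(("side",d,(283,300)),("top",t,(240,207))):
    b=blob(nonwood(dd),uv);ys,xs=np.nonzero(b)
    Q=np.array([ray(dd,(x,y),.01) for x,y in zip(xs,ys)])
    print(n,b.sum(),cv2.minAreaRect((Q[:,:2]*1e3).astype(np.float32)))
```

```text
tips by side ray [0.6524 0.2536 0.123 ] depth pts [0.6532 0.3017 0.165 ] [0.6357 0.3022 0.1661]
proj of expected tips side [276.15783356 272.73722359] top [224.9950635  192.99637456]
side 343 ((641.0260009765625, 206.22412109375), (192.5896453857422, 17.408681869506836), 89.55730438232422)
top 273 ((640.831298828125, 189.1616973876953), (159.3179168701172, 17.925424575805664), 89.03374481201172)
```

View pics/t2.png

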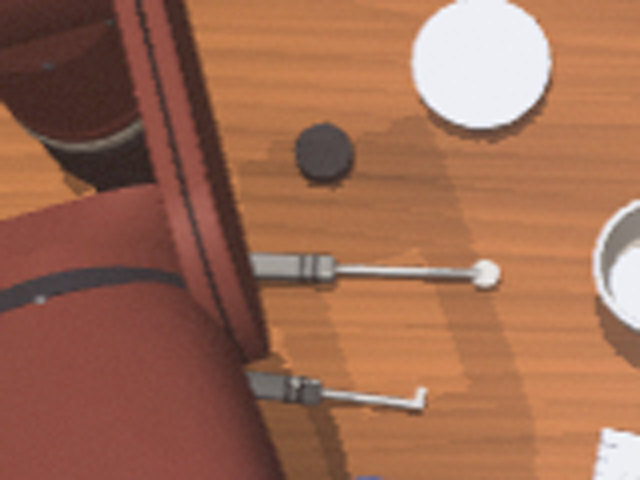

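The top crop shows the scoop undisturbed (handle front at 333,268, cup at 486,273), with the arm covering its rear part. The fingers look higher than expected, so I check their height by depth.

Run:
```python
from h import *
d=shot("side");P=cloud(d)
for c in(269,278):
    for v in range(240,272,2): print(c,v,P[v,c].round(3),d["color"][v,c])
```

```text
269 240 [0.652 0.291 0.204] [46 37 27]
269 242 [0.651 0.297 0.204] [41 40 44]
269 244 [0.651 0.299 0.201] [35 36 34]
269 246 [0.652 0.298 0.195] [69 67 64]
269 248 [0.651 0.302 0.194] [99 92 89]
269 250 [0.651 0.304 0.19 ] [106 101  94]
269 252 [0.652 0.302 0.184] [113 110 105]
269 254 [0.652 0.303 0.18 ] [118 116 109]
269 256 [0.652 0.303 0.175] [124 119 110]
269 258 [0.653 0.303 0.17 ] [127 124 116]
269 260 [0.653 0.303 0.165] [133 122 111]
269 262 [ 0.689  0.111 -0.   ] [172 122  81]
269 264 [0.687 0.124 0.004] [194 133  74]
269 266 [0.687 0.127 0.   ] [194 132  69]
269 268 [0.685 0.136 0.002] [186 125  69]
269 270 [ 0.685  0.14  -0.001] [179 120  66]
278 240 [0.633 0.302 0.213] [42 39 44]
278 242 [0.633 0.302 0.209] [36 36 36]
278 244 [0.633 0.304 0.205] [41 36 38]
278 246 [0.634 0.304 0.201] [48 46 48]
278 248 [0.634 0.304 0.196] [104 102  96]
278 250 [0.634 0.302 0.189] [121 117 110]
278 252 [0.635 0.301 0.184] [119 116 109]
278 254 [0.634 0.306 0.183] [124 120 113]
278 256 [0.635 0.301 0.173] [128 122 115]
278 258 [0.636 0.301 0.169] [130 125 119]
278 260 [0.636 0.302 0.164] [130 124 116]
278 262 [0.667 0.111 0.   ] [177 129  93]
278 264 [0.666 0.118 0.   ] [199 137  76]
278 266 [ 0.665  0.125 -0.   ] [196 134  73]
278 268 [0.664 0.135 0.002] [185 128  72]
278 270 [0.664 0.14  0.   ] [185 126  68]
```

The depth shows the fingertips at z≈0.162 while the TCP reads 0.145. That puts the tips about 17 mm above the reported TCP, not 22 mm below it. I go lower and check this again before trusting it.

>>> play_rows:
  commands:
    - [[0,0,20],0,40]
    - [[0,0,40],0,40]
    - [[0,0,60],0,40]
    - [[0,0,80],0,40]
    - [[0,0,100],0,40]
    - [[0,0,120],0,40]
    - [[0,0,125],0,40]
    - [[0,0,125],0,40]

```text
time: 5.35
tcp_pos: [0.6438, 0.2909, 0.0205]
ee_rot: [-2.237, -2.206, 0.001]
force: [-0.4, 0.2, 0.7]
width: 0.0402
grasp_force: 0.0
```

```bash
cat >> h.py <<'E'
def tips(d):
    """lowest points of the fingers in the side view near the TCP column (xy), by depth"""
    s=r.read_state();P=cloud(d);p=s["tcp_pos"]
    h=cv2.cvtColor(d["color"],cv2.COLOR_RGB2HSV)
    m=(np.abs(P[...,0]-p[0])<.06)&(np.abs(P[...,1]-p[1])<.03)&(P[...,2]>.02)&(P[...,2]<p[2]+.06)&(h[...,1]<60)
    Q=P[m];z=np.percentile(Q[:,2],2);L=Q[Q[:,2]<z+.006]
    print("finger low z",z.round(4),"x",np.unique(L[:,0].round(3)),"y",np.median(L[:,1]).round(4),"tcp",p.round(4))
E
python3 - <<'E'
from h import *
tips(shot("side")); s=r.read_state();print(s["force"].round(1),s["width"])
E
```

```text
finger low z 0.0428 x [0.616 0.618 0.619 0.62  0.621 0.622 0.623 0.624 0.666 0.667 0.669 0.671] y 0.3019 tcp [0.6444 0.291  0.0214]
[ 0.3 -0.2  1.3] 0.039796229627435405
```

>>> play_rows:
  commands:
    - [[0,0,10],0,40]
    - [[0,0,20],0,40]
    - [[0,0,27],0,40]
    - [[0,0,31],0,40]
    - [[0,0,34],0,40]
    - [[0,0,34],0,30]
    - [[0,0,34],0,20]
    - [[0,0,34],0,12]

```text
time: 6.4
tcp_pos: [0.6442, 0.291, -0.0127]
ee_rot: [2.237, 2.206, 0.001]
force: [0.5, -0.1, -0.5]
width: 0.0156
grasp_force: 20.1
```

>>> play_rows:
  commands:
    - [[0,0,0],0,10]
    - [[0,0,0],0,10]
    - [[0,0,0],0,10]
    - [[0,0,-20],0,10]
    - [[0,0,-40],0,10]
    - [[0,0,-60],0,10]
    - [[0,0,-80],0,10]
    - [[0,0,-80],0,10]

```text
time: 7.4
tcp_pos: [0.6459, 0.2915, 0.0704]
ee_rot: [2.235, 2.204, 0.008]
force: [-0.1, 0.7, -0.4]
width: 0.0153
grasp_force: 19.9
```

Run:
```python
from h import *
plan((.6425,.2905,.025),np.deg2rad(-0.8)); s=r.read_state();print(s["grasp_force"],s["force"],s["torque"])
d=shot("side","s3",(200,180,360,300),4)
```

```text
shift [-1.2 -3.6 45.3] twist -0.0 alt 3.142 tcp [0.6459 0.2915 0.0704] yawy -0.014 j [0.31 0.54 1.4  0.   1.2  0.33] w 15.3 t 7.4
19.93733435869217 [-0.06733262  0.7408399  -0.41222417] [-0.0010747   0.02981829  0.02552853]
```

View pics/s3.png

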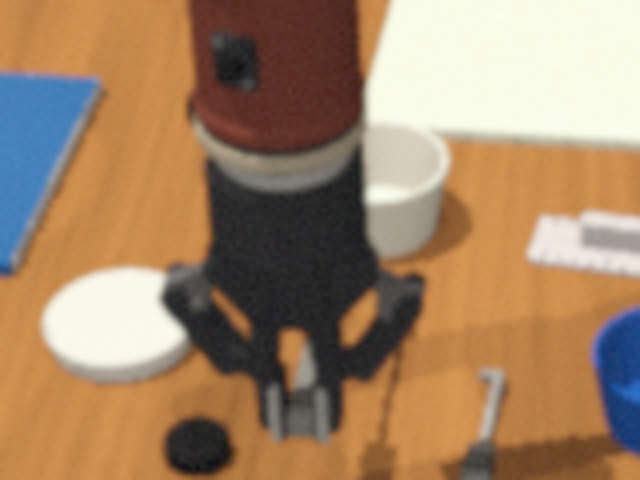

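The side crop shows the handle's end face held between the fingers (300,410), with the shank running away behind it. I measure its tilt from the top camera's depth.

```bash
cat >> h.py <<'E'
def held(d,yaw,z0=.025,L=.25,name=""):
    """fit the line of the held instrument ahead of the TCP along yaw: along-distance vs lateral and z"""
    s=r.read_state();P=cloud(d);p=s["tcp_pos"];e=np.array([np.cos(yaw),np.sin(yaw)]);n=np.array([-e[1],e[0]])
    a=(P[...,:2]-p[:2])@e;b=(P[...,:2]-p[:2])@n
    m=(a>.03)&(a<L)&(np.abs(b)<.03)&(P[...,2]>z0)&(P[...,2]<p[2]+.08)&(d["depth"]>0)
    for lo in np.arange(.03,L,.02):
        k=m&(a>=lo)&(a<lo+.02)
        if k.sum()>3: print(name,"along %.2f"%lo,k.sum(),"lat %.4f"%np.median(b[k]),"z %.4f %.4f"%(np.median(P[...,2][k]),P[...,2][k].max()),"amax %.4f"%a[k].max())
E
python3 - <<'E'
from h import *
for n in("top","side"): held(shot(n),np.deg2rad(-90.8),name=n)
E
```

```text
top along 0.03 31 lat 0.0016 z 0.0952 0.0993 amax 0.0498
top along 0.05 65 lat -0.0013 z 0.0942 0.0989 amax 0.0695
top along 0.07 40 lat -0.0004 z 0.0927 0.0986 amax 0.0898
top along 0.09 24 lat -0.0003 z 0.0907 0.0945 amax 0.1092
top along 0.11 16 lat -0.0003 z 0.0907 0.0923 amax 0.1283
top along 0.13 26 lat -0.0012 z 0.0889 0.0964 amax 0.1497
top along 0.15 22 lat -0.0011 z 0.0892 0.0929 amax 0.1688
top along 0.17 29 lat -0.0012 z 0.0897 0.0950 amax 0.1807
top along 0.23 41 lat -0.0006 z 0.0488 0.0545 amax 0.2497
side along 0.03 19 lat 0.0061 z 0.0941 0.0963 amax 0.0493
side along 0.23 67 lat -0.0110 z 0.0423 0.0541 amax 0.2499
```

>>> play_rows:
  commands:
    - [[0,0,10],0,10]
    - [[0,0,20],0,10]
    - [[0,0,20],0,15.4]
    - [[0,0,20],0,15.4]
    - [[0,0,20],0,15.4]
    - [[0,0,20],0,15.4]
    - [[0,0,20],0,15.4]
    - [[0,0,20],0,15.4]

```text
time: 8.55
tcp_pos: [0.6439, 0.2909, 0.047]
ee_rot: [2.237, 2.206, 0.0]
force: [0.3, -0.3, -0.4]
width: 0.0155
grasp_force: 18.6
```

>>> play_rows:
  commands:
    - [[0,0,0],0,15.6]
    - [[0,0,0],0,15.6]
    - [[0,0,0],0,15.6]
    - [[0,0,0],0,15.6]
    - [[0,0,0],0,15.6]
    - [[0,0,0],0,15.6]
    - [[0,0,0],0,15.6]
    - [[0,0,0],0,15.6]

```text
time: 9.55
tcp_pos: [0.6439, 0.2909, 0.0468]
ee_rot: [-2.237, -2.206, 0.0]
force: [0.1, -0.2, -1.4]
width: 0.0156
grasp_force: 13.6
```

Run:
```python
from h import *
held(shot("top"),np.deg2rad(-90.8),.02,L=.19)
```

```text
along 0.03 33 lat 0.0003 z 0.0730 0.0770 amax 0.0495
 along 0.05 59 lat -0.0019 z 0.0734 0.0778 amax 0.0690
 along 0.07 37 lat -0.0006 z 0.0711 0.0761 amax 0.0897
 along 0.09 22 lat -0.0009 z 0.0677 0.0722 amax 0.1099
 along 0.11 18 lat -0.0016 z 0.0678 0.0717 amax 0.1288
 along 0.13 21 lat -0.0021 z 0.0674 0.0725 amax 0.1486
 along 0.15 23 lat -0.0018 z 0.0663 0.0701 amax 0.1700
 along 0.17 31 lat -0.0018 z 0.0673 0.0719 amax 0.1825
```

>>> play_rows:
  commands:
    - [[0,0,0],0,15.8]
    - [[0,0,0],0,15.8]
    - [[0,0,0],0,15.85]
    - [[0,0,0],0,15.9]
    - [[0,0,0],0,15.9]
    - [[0,0,0],0,15.9]
    - [[0,0,0],0,15.9]
    - [[0,0,0],0,15.9]

```text
time: 10.6
tcp_pos: [0.6439, 0.2909, 0.0468]
ee_rot: [2.237, 2.206, 0.0]
force: [0.7, -0.2, -0.6]
width: 0.016
grasp_force: 2.8
```

Run:
```python
from h import *
held(shot("top"),np.deg2rad(-90.8),.006,L=.19)
```

```text
along 0.03 34 lat 0.0005 z 0.0564 0.0630 amax 0.0495
 along 0.05 62 lat -0.0001 z 0.0504 0.0572 amax 0.0696
 along 0.07 29 lat 0.0004 z 0.0425 0.0514 amax 0.0891
 along 0.09 19 lat 0.0010 z 0.0311 0.0373 amax 0.1087
 along 0.11 19 lat 0.0007 z 0.0245 0.0298 amax 0.1282
 along 0.13 20 lat 0.0008 z 0.0174 0.0210 amax 0.1483
 along 0.15 29 lat 0.0019 z 0.0082 0.0129 amax 0.1696
```

The scoop drooped as intended, about 21° with its tip on the bench. Now I tighten, lift, and re-measure it and the pot.

>>> play_rows:
  commands:
    - [[0,0,0],0,10]
    - [[0,0,0],0,10]
    - [[0,0,-15],0,10]
    - [[0,0,-35],0,10]
    - [[0,0,-55],0,10]
    - [[0,0,-75],0,10]
    - [[0,0,-75],0,10]
    - [[0,0,-75],0,10]
  force: 30

```text
time: 11.65
tcp_pos: [0.6436, 0.2908, 0.1215]
ee_rot: [-2.237, -2.206, 0.001]
force: [-0.7, -0.4, -1.6]
width: 0.0147
grasp_force: 31.9
```

```bash
cat >> h.py <<'E'
def pot(d):
    """white pot rim centre by depth + colour"""
    P=cloud(d);h=cv2.cvtColor(d["color"],cv2.COLOR_RGB2HSV)
    m=(h[...,1]<80)&(h[...,2]>120)&(P[...,2]>.042)&(P[...,2]<.056)&(P[...,0]>.5)&(P[...,0]<.75)&(P[...,1]>-.075)&(P[...,1]<.1)
    Q=(P[m][:,:2]*1e3).astype(np.float32);c,rad=cv2.minEnclosingCircle(Q)
    print("pot",m.sum(),np.round(c,1),"rad",round(rad,1),"z",P[m][:,2].max().round(4),"rect",cv2.minAreaRect(Q)[:2])
E
python3 - <<'E'
from h import *
t=shot("top");held(t,np.deg2rad(-90.8),.006,L=.19);pot(t);pot(shot("side"))
plan((.641,.1536,.075),np.deg2rad(-0.8))
E
```

```text
along 0.03 50 lat 0.0005 z 0.1301 0.1372 amax 0.0498
 along 0.05 71 lat 0.0002 z 0.1236 0.1314 amax 0.0698
 along 0.07 31 lat 0.0011 z 0.1139 0.1241 amax 0.0895
 along 0.09 24 lat 0.0015 z 0.1041 0.1116 amax 0.1098
 along 0.11 20 lat 0.0013 z 0.0975 0.1027 amax 0.1279
 along 0.13 25 lat 0.0014 z 0.0894 0.0954 amax 0.1492
 along 0.15 44 lat 0.0024 z 0.0812 0.0896 amax 0.1682
pot 234 [638.7   3.5] rad 44.7 z 0.0548 rect ((638.4120483398438, 3.600780487060547), (87.95899200439453, 86.90262603759766))
pot 104 [630.6   3.9] rad 44.1 z 0.0546 rect ((618.4320068359375, 2.6282691955566406), (47.59178924560547, 86.42090606689453))
shift [-137.    -0.    45.5] twist -0.0 alt 3.142 tcp [0.643  0.2906 0.1204] yawy -0.014 j [0.31 0.49 1.38 0.   1.28 0.33] w 15.0 t 11.8
```

>>> play_rows:
  commands:
    - [[-45,0,0],0,10]
    - [[-90,0,0],0,10]
    - [[-120,0,0],0,10]
    - [[-137,0,0],0,10]
    - [[-137,0,15],0,10]
    - [[-137,0,30],0,10]
    - [[-137,0,42],0,10]
    - [[-137,0,44],0,10]

```text
time: 12.75
tcp_pos: [0.6405, 0.1546, 0.0756]
ee_rot: [-2.234, -2.206, 0.004]
force: [0.0, -0.2, -1.0]
width: 0.0143
grasp_force: 31.9
```

>>> play_rows:
  commands:
    - [[0,0,0],0,10]
    - [[0,0,0],0,10]
    - [[0,0,0],0,10]
    - [[0,0,0],0,10]
    - [[0,0,0],0,10]
    - [[0,0,0],0,10]
    - [[0,0,0],0,10]
    - [[0,0,0],0,10]

```text
time: 13.75
tcp_pos: [0.6419, 0.1539, 0.0778]
ee_rot: [-2.237, -2.206, 0.0]
force: [-0.2, -0.4, -1.0]
width: 0.0149
grasp_force: 31.9
```

Run:
```python
from h import *
t=shot("top");held(t,np.deg2rad(-90.8),.02,L=.19);pot(t)
s=shot("side","s4",(240,150,400,270),4)
b=np.deg2rad(-3.3);plan((.5,-.2,.1),b+np.pi/2)
```

```text
along 0.03 17 lat 0.0049 z 0.0897 0.0953 amax 0.0411
 along 0.07 19 lat 0.0010 z 0.0680 0.0750 amax 0.0894
 along 0.09 38 lat -0.0006 z 0.0551 0.0678 amax 0.1099
 along 0.11 82 lat 0.0135 z 0.0456 0.0606 amax 0.1298
 along 0.13 19 lat 0.0011 z 0.0456 0.0508 amax 0.1494
 along 0.15 41 lat 0.0014 z 0.0364 0.0445 amax 0.1698
 along 0.17 113 lat 0.0121 z 0.0372 0.0528 amax 0.1896
pot 260 [638.8   5.4] rad 45.5 z 0.056 rect ((638.8187866210938, 3.9128646850585938), (87.26273345947266, 87.47676086425781))
shift [-355.8 -136.9  -22.2] twist -1.527 alt 1.614 tcp [0.6419 0.1539 0.0778] yawy -0.014 j [ 0.12  0.43  1.54 -0.    1.17  0.13] w 15.2 t 13.8
```

View pics/s4.png

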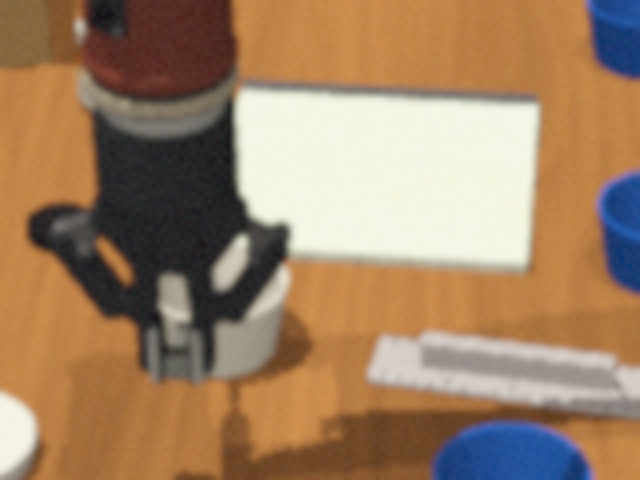

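The side crop shows the scoop dipped into the white pot, with the fingers at (150–200,355) and the pot at (245,320). The depth puts the tip about 14 mm below the rim. I go a touch deeper for margin, then carry the scoop to the board.

>>> play_rows:
  commands:
    - [[0,0,3],0,10]
    - [[0,0,3],0,10]
    - [[0,0,3],0,10]
    - [[0,0,-30],0,10]
    - [[0,0,-60],0,10]
    - [[-50,-20,-60],-0.17,10]
    - [[-105,-43,-60],-0.34,10]
    - [[-160,-66,-60],-0.51,10]

```text
time: 14.85
tcp_pos: [0.5729, -0.0064, 0.1379]
ee_rot: [1.599, 2.704, 0.0]
force: [0.5, -0.9, 0.1]
width: 0.015
grasp_force: 31.9
```

Run:
```python
from h import *
t=shot("top");pot(t)
b=np.deg2rad(-3.3);plan((.4558,-.2772,.12),b+np.pi/2)
```

```text
pot 23 [599.8  11.9] rad 15.5 z 0.0539 rect ((597.56591796875, 12.350116729736328), (30.924232482910156, 6.493204593658447))
shift [-174.8 -229.2   18.8] twist -1.002 alt 2.139 tcp [ 0.5703 -0.0126  0.1374] yawy 0.511 j [-0.16  0.16  1.75 -0.    1.23 -0.67] w 15.0 t 14.9
```

>>> play_rows:
  commands:
    - [[-30,-38,0],-0.17,10]
    - [[-60,-76,0],-0.34,10]
    - [[-90,-114,0],-0.51,10]
    - [[-120,-152,0],-0.68,10]
    - [[-150,-195,0],-0.85,10]
    - [[-170,-225,5],-1.0,10]
    - [[-175,-229,15],-1.0,10]
    - [[-175,-229,15],-1.0,10]

```text
time: 15.9
tcp_pos: [0.455, -0.2674, 0.1217]
ee_rot: [-0.122, -3.138, -0.003]
force: [-0.2, 0.5, -0.6]
width: 0.0149
grasp_force: 31.9
```

```bash
cat >> h.py <<'E'
def board(d):
    P=cloud(d);m=nonwood(d,60,60)&(P[...,2]>-.005)&(P[...,2]<.016)
    ys,xs=np.nonzero(blob(m,(424,230)))
    Q=np.array([ray(d,(x,y),.008) for x,y in zip(xs,ys)])
    return cv2.minAreaRect((Q[:,:2]*1e3).astype(np.float32))
E
python3 - <<'E'
from h import *
t=shot("top","t5",(340,180,500,300),4)
b=np.deg2rad(-3.3);plan((.4558,-.2772,.06),b+np.pi/2);held(t,b,.02,.20)
t0=np.load("pics/top0.npz")
# edge lines of board in first top image
g=cv2.GaussianBlur(cv2.cvtColor(t0["color"],cv2.COLOR_RGB2HSV)[...,1],(3,3),0)
m=(g<80).astype(np.uint8);k=blob(m>0,(424,249)).astype(np.uint8)
c=max(cv2.findContours(k,0,cv2.CHAIN_APPROX_NONE)[0],key=len)
W=np.array([ray(t0,p,.008)[:2] for p in c[:,0]])*1e3
rc=cv2.minAreaRect(W.astype(np.float32));print(rc)
ctr=W.mean(0);B=W-np.array(rc[0]);a=np.deg2rad(rc[2]-90);ex=np.array([np.cos(a),np.sin(a)]);ey=np.array([-ex[1],ex[0]])
X=B@ex;Y=B@ey
for nm,sel,dirn in(("far",X>104,1),("near",X<-104,1),("left",Y>104,0),("right",Y<-104,0)):
    q=(X if dirn else Y)[sel];o=(Y if dirn else X)[sel];k=np.abs(o)<95;f=np.polyfit(o[k],q[k],1);print(nm,f.round(4),k.sum())
E
```

```text
shift [ -1.1 -10.1  62.2] twist -0.019 alt 3.123 tcp [ 0.4556 -0.2671  0.1222] yawy 1.494 j [-0.68  0.08  1.87  0.    1.19 -2.17] w 14.9 t 15.9
 along 0.03 66 lat 0.0029 z 0.1317 0.1401 amax 0.0492
 along 0.05 70 lat 0.0020 z 0.1245 0.1299 amax 0.0692
 along 0.07 33 lat 0.0005 z 0.1187 0.1238 amax 0.0893
 along 0.09 21 lat -0.0007 z 0.1058 0.1089 amax 0.1098
 along 0.11 18 lat -0.0007 z 0.0977 0.1036 amax 0.1288
 along 0.13 22 lat -0.0013 z 0.0894 0.0961 amax 0.1494
 along 0.15 38 lat -0.0013 z 0.0810 0.0884 amax 0.1699
 along 0.17 6 lat -0.0028 z 0.0766 0.0827 amax 0.1730
((546.0535888671875, -197.138427734375), (221.86236572265625, 222.05828857421875), 86.74746704101562)
far [2.300000e-03 1.094175e+02] 74
near [ 3.000000e-04 -1.096734e+02] 77
left [-1.500000e-03  1.096795e+02] 74
right [ 2.500000e-03 -1.098627e+02] 74
```

View pics/t5.png

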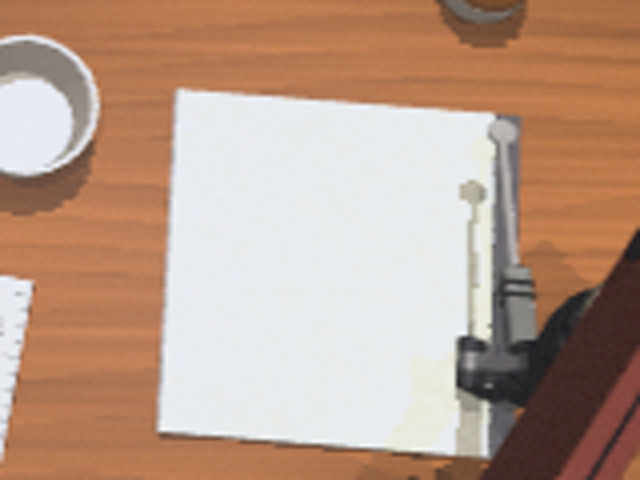

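The top crop shows the scoop held over the steel edge at the right (cup at 502,130), its shadow on the board, and the board's corners at (178,90), (520,115) and (160,433). Now I align it, lower it, and lay it flat with a softened grip.

>>> play_rows:
  commands:
    - [[-1,-10,10],-0.02,10]
    - [[-1,-10,25],-0.02,10]
    - [[-1,-10,40],-0.02,10]
    - [[-1,-10,55],-0.02,10]
    - [[-1,-10,62],-0.02,10]
    - [[-1,-10,62],-0.02,15.5]
    - [[-1,-10,62],-0.02,15.6]
    - [[-1,-10,62],-0.02,15.7]
  force: 20

```text
time: 16.95
tcp_pos: [0.4563, -0.2785, 0.0615]
ee_rot: [0.086, 3.139, -0.001]
force: [0.4, -0.8, -0.8]
width: 0.016
grasp_force: 8.5
```

>>> play_rows:
  commands:
    - [[0,0,9],0,15.7]
    - [[0,0,18],0,15.7]
    - [[0,0,27],0,15.7]
    - [[0,0,36],0,15.7]
    - [[0,0,44],0,15.7]
    - [[0,0,52],0,15.7]
    - [[0,0,58],0,15.7]
    - [[0,0,58],0,15.7]

```text
time: 17.95
tcp_pos: [0.4556, -0.2779, 0.0023]
ee_rot: [-0.086, -3.14, -0.001]
force: [0.1, 0.4, -0.1]
width: 0.0154
grasp_force: 8.5
```

Run:
```python
from h import *
t=shot("top")
b=np.deg2rad(-3.25);plan((.4558,-.2772,-.0045),b+np.pi/2);held(t,b,.009,.20)
```

```text
shift [0.  0.9 7.1] twist 0.002 alt -3.14 tcp [ 0.4558 -0.2781  0.0026] yawy 1.516 j [-0.7   0.27  1.91 -0.    0.96 -2.21] w 15.8 t 18.0
 along 0.03 64 lat 0.0069 z 0.0235 0.0313 amax 0.0500
 along 0.05 91 lat 0.0038 z 0.0212 0.0289 amax 0.0699
 along 0.07 81 lat 0.0030 z 0.0125 0.0252 amax 0.0895
 along 0.09 75 lat 0.0026 z 0.0111 0.0211 amax 0.1100
 along 0.11 56 lat 0.0018 z 0.0112 0.0224 amax 0.1284
 along 0.13 61 lat 0.0019 z 0.0111 0.0192 amax 0.1497
 along 0.15 55 lat 0.0033 z 0.0113 0.0167 amax 0.1697
 along 0.17 72 lat 0.0001 z 0.0108 0.0172 amax 0.1899
 along 0.19 12 lat -0.0090 z 0.0100 0.0132 amax 0.1947
```

>>> play_rows:
  commands:
    - [[0,0,4],0,15.7]
    - [[0,0,7],0,15.7]
    - [[0,0,7],0,16.5]
    - [[0,0,7],0,20]
    - [[0,0,7],0,26]
    - [[0,0,7],0,28]
    - [[0,0,-15],0,28]
    - [[0,0,-50],0,28]

```text
time: 19.0
tcp_pos: [0.4547, -0.2772, 0.0521]
ee_rot: [-0.086, -3.138, -0.003]
force: [1.4, -0.5, -0.1]
width: 0.0279
grasp_force: 0.0
```

>>> play_rows:
  commands:
    - [[0,0,-40],0,40]
    - [[0,0,-80],0,40]
    - [[-20,60,-100],0.17,40]
    - [[-20,120,-100],0.34,40]
    - [[-20,180,-100],0.51,40]
    - [[-20,240,-100],0.68,40]
    - [[-20,300,-100],0.85,40]
    - [[-20,340,-100],1.0,40]

```text
time: 20.0
tcp_pos: [0.4944, 0.0604, 0.1531]
ee_rot: [1.58, 2.714, 0.001]
force: [2.0, 0.7, 0.1]
width: 0.0401
grasp_force: 0.0
```

```bash
cat >> h.py <<'E'
C=np.array([.5461,-.1971]);BA=np.deg2rad(-3.25)
def onboard(xy): d=np.asarray(xy)-C;e=np.array([np.cos(BA),np.sin(BA)]);n=np.array([-e[1],e[0]]);return np.array([d@e,d@n])
def toworld(x,y): e=np.array([np.cos(BA),np.sin(BA)]);n=np.array([-e[1],e[0]]);return C+x*e+y*n
def inst(d,uv,mid,flip=1,z=.010,nm=""):
    b=blob(nonwood(d),uv);ys,xs=np.nonzero(b);Q=np.array([ray(d,(x,y),z)[:2] for x,y in zip(xs,ys)])
    c,wh,a=cv2.minAreaRect((Q*1e3).astype(np.float32))
    a=np.deg2rad(a if wh[0]>wh[1] else a+90);e=np.array([np.cos(a),np.sin(a)])*flip
    o=np.array(c)-mid*e;print(nm,b.sum(),"size",np.round(wh,1),"origin",o.round(1),"dir",round(np.degrees(np.arctan2(e[1],e[0])),1));return o,e
E
python3 - <<'E'
from h import *
t=shot("top","t6",(330,190,490,310),4)
pot(t)
o,e=inst(t,(240,294),42.5,1,nm="spatula")
plan((.40,.15,.12),np.arctan2(e[1],e[0])+np.pi/2)
E
```

```text
pot 39 [674.4  -0.7] rad 23.8 z 0.0543 rect ((677.7290649414062, -0.9735889434814453), (47.47200012207031, 9.67837142944336))
spatula 339 size [ 16.2 170.7] origin [418.9 297.1] dir 97.0
shift [119.  -41.5  33.4] twist 0.385 alt -2.757 tcp [0.494  0.0659 0.1531] yawy 0.507 j [-0.03 -0.03  1.92  0.    1.25 -0.54] w 39.9 t 20.1
```

View pics/t6.png

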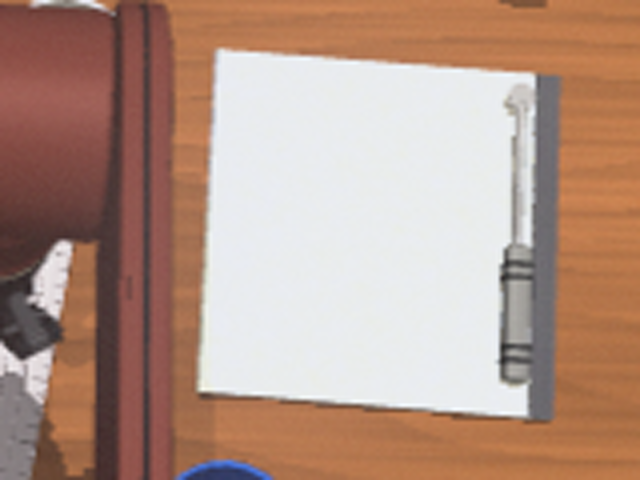

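The top crop shows the scoop flat on the board beside the steel strip, with its cup at (520,95), handle at (517,310) and tip pointing far. Next is the spatula.

Run:
```python
from h import *
plan((.4229,.2644,-.013),np.deg2rad(7.1))
```

```text
shift [207.5  33.7 166.8] twist 0.383 alt -2.759 tcp [0.494  0.0659 0.1531] yawy 0.507 j [-0.03 -0.03  1.92  0.    1.25 -0.54] w 39.9 t 20.1
```

>>> play_rows:
  commands:
    - [[50,8,0],0.1,40]
    - [[100,16,20],0.2,40]
    - [[150,25,40],0.3,40]
    - [[200,34,60],0.383,40]
    - [[207,34,85],0.383,40]
    - [[207,34,110],0.383,40]
    - [[207,34,120],0.383,40]
    - [[207,34,120],0.383,40]

```text
time: 21.05
tcp_pos: [0.4205, 0.2545, 0.0324]
ee_rot: [-2.062, -2.369, 0.002]
force: [-0.5, 0.9, 0.1]
width: 0.04
grasp_force: 0.0
```

Run:
```python
from h import *
plan((.4229,.2644,-.013),np.deg2rad(7.1)); s=shot("side"); tips(s)
inst(s,(386,320),42.5,1,nm="spat side")
```

```text
shift [ 9.5  3.8 45.4] twist 0.014 alt -3.127 tcp [0.4205 0.2545 0.0324] yawy 0.138 j [ 0.38  0.13  2.01 -0.    1.    0.25] w 40.0 t 21.1
finger low z 0.0539 x [0.392 0.395 0.396 0.397 0.399 0.441 0.443 0.444 0.445 0.447 0.449] y 0.2661 tcp [0.4212 0.2548 0.0332]
spat side 417 size [ 17.4 174.3] origin [418.1 297.6] dir 97.2
```

>>> play_rows:
  commands:
    - [[10,4,12],0.014,40]
    - [[10,4,25],0.014,40]
    - [[10,4,35],0.014,40]
    - [[10,4,42],0.014,40]
    - [[10,4,45],0.014,40]
    - [[10,4,45],0.014,30]
    - [[10,4,45],0.014,20]
    - [[10,4,45],0.014,12]
  force: 20

```text
time: 22.1
tcp_pos: [0.4238, 0.2656, -0.0118]
ee_rot: [2.078, 2.355, 0.001]
force: [-0.1, 0.4, 1.8]
width: 0.0155
grasp_force: 21.1
```

>>> play_rows:
  commands:
    - [[0,0,0],0,10]
    - [[0,0,0],0,10]
    - [[0,0,-20],0,10]
    - [[0,0,-40],0,10]
    - [[0,0,-60],0,10]
    - [[0,0,-60],0,15.4]
    - [[0,0,-60],0,15.6]
    - [[0,0,-60],0,15.6]

```text
time: 23.1
tcp_pos: [0.4225, 0.265, 0.0466]
ee_rot: [-2.078, -2.355, 0.003]
force: [-0.4, 0.4, -0.9]
width: 0.0158
grasp_force: 12.7
```

Run:
```python
from h import *
s=r.read_state();print(s["tcp_pos"],s["width"],s["grasp_force"])
for n in("top","side"):held(shot(n),np.deg2rad(97.1),.006,.19,name=n)
```

```text
[0.42251039 0.26504223 0.04662317] 0.01580318774123027 12.715068608522415
side along 0.03 61 lat -0.0027 z 0.0728 0.0758 amax 0.0499
side along 0.05 68 lat -0.0021 z 0.0729 0.0759 amax 0.0699
side along 0.07 54 lat -0.0020 z 0.0698 0.0757 amax 0.0878
side along 0.09 26 lat -0.0015 z 0.0688 0.0718 amax 0.1094
side along 0.11 26 lat -0.0012 z 0.0685 0.0711 amax 0.1293
side along 0.13 50 lat -0.0003 z 0.0682 0.0706 amax 0.1499
side along 0.15 28 lat -0.0012 z 0.0677 0.0701 amax 0.1601
```

Gripped and level. Now I loosen to let it droop, then regrip.

>>> play_rows:
  commands:
    - [[0,0,0],0,15.8]
    - [[0,0,0],0,15.85]
    - [[0,0,0],0,15.9]
    - [[0,0,0],0,15.9]
    - [[0,0,0],0,15.9]
    - [[0,0,0],0,15.9]
    - [[0,0,0],0,15.9]
    - [[0,0,0],0,15.9]

```text
time: 24.2
tcp_pos: [0.4234, 0.2654, 0.0478]
ee_rot: [-2.079, -2.355, 0.0]
force: [-0.5, -0.3, -0.7]
width: 0.016
grasp_force: 3.0
```

Run:
```python
from h import *
held(shot("side"),np.deg2rad(97.1),.004,.19)
```

```text
along 0.03 64 lat -0.0032 z 0.0738 0.0783 amax 0.0500
 along 0.05 75 lat -0.0028 z 0.0737 0.0773 amax 0.0695
 along 0.07 60 lat -0.0031 z 0.0694 0.0786 amax 0.0891
 along 0.09 33 lat -0.0022 z 0.0696 0.0729 amax 0.1099
 along 0.11 31 lat -0.0021 z 0.0691 0.0716 amax 0.1294
 along 0.13 53 lat -0.0022 z 0.0687 0.0725 amax 0.1494
 along 0.15 33 lat -0.0008 z 0.0680 0.0712 amax 0.1660
 along 0.17 5 lat 0.0051 z 0.0046 0.0049 amax 0.1876
```

>>> play_rows:
  commands:
    - [[0,0,0],0,15.92]
    - [[0,0,0],0,15.92]
    - [[0,0,0],0,15.94]
    - [[0,0,0],0,15.94]
    - [[0,0,0],0,15.95]
    - [[0,0,0],0,15.95]
    - [[0,0,0],0,15.95]
    - [[0,0,0],0,15.95]

```text
time: 25.25
tcp_pos: [0.4234, 0.2655, 0.0478]
ee_rot: [2.079, 2.355, 0.0]
force: [0.2, 0.8, 0.3]
width: 0.0158
grasp_force: 1.4
```

Run:
```python
from h import *
held(shot("side"),np.deg2rad(97.1),.004,.19)
```

```text
along 0.03 90 lat -0.0030 z 0.0553 0.0647 amax 0.0499
 along 0.05 111 lat -0.0023 z 0.0457 0.0566 amax 0.0700
 along 0.07 37 lat -0.0024 z 0.0317 0.0386 amax 0.0898
 along 0.09 40 lat -0.0020 z 0.0225 0.0298 amax 0.1095
 along 0.11 54 lat -0.0017 z 0.0131 0.0221 amax 0.1298
 along 0.13 49 lat -0.0019 z 0.0072 0.0132 amax 0.1453
 along 0.15 8 lat 0.0162 z 0.0044 0.0055 amax 0.1689
 along 0.17 10 lat 0.0116 z 0.0044 0.0052 amax 0.1862
```

>>> play_rows:
  commands:
    - [[0,0,0],0,10]
    - [[0,0,0],0,10]
    - [[0,0,-25],0,10]
    - [[0,0,-55],0,10]
    - [[0,0,-85],0.1,10]
    - [[-10,0,-85],0.28,10]
    - [[-30,0,-85],0.46,10]
    - [[-50,0,-85],0.64,10]
  force: 30

```text
time: 26.3
tcp_pos: [0.4295, 0.2154, 0.1328]
ee_rot: [2.718, 1.575, 0.0]
force: [0.9, 0.3, -0.2]
width: 0.0149
grasp_force: 32.1
```

Run:
```python
from h import *
plan((.45,.0035,.125),np.deg2rad(-90),half=False);t=shot("top");pot(t);pot(shot("side"))
```

```text
shift [-173.6  123.2    7.9] twist 1.05 alt -2.092 tcp [0.4295 0.2154 0.1328] yawy -0.521 j [ 0.3  -0.05  1.98 -0.    1.21  0.82] w 14.9 t 26.3
pot 227 [677.4  18.5] rad 44.9 z 0.0556 rect ((676.7540283203125, 17.612323760986328), (88.21215057373047, 85.02197265625))
pot 293 [674.7  18. ] rad 47.5 z 0.0559 rect ((676.57568359375, 17.71258544921875), (86.57263946533203, 93.85090637207031))
```

The pot has been knocked to about (0.677, 0.018), so I use that.

>>> play_rows:
  commands:
    - [[-20,20,0],0.17,10]
    - [[-45,40,0],0.34,10]
    - [[-75,65,0],0.51,10]
    - [[-105,90,0],0.68,10]
    - [[-135,115,0],0.85,10]
    - [[-160,135,5],1.0,10]
    - [[-174,141,5],1.05,10]
    - [[-174,141,5],1.05,10]

```text
time: 27.4
tcp_pos: [0.4663, -0.0051, 0.1278]
ee_rot: [-3.141, -0.011, 0.001]
force: [-0.2, 0.8, -1.1]
width: 0.0153
grasp_force: 32.1
```

Run:
```python
from h import *
plan((.5495,.020,.074),np.deg2rad(-90),half=False);t=shot("top");pot(t);held(t,0,.01,.17);s=shot("side");held(s,0,.01,.17,name="side");pot(s)
```

```text
shift [ 83.4 -24.6  53.7] twist 0.007 alt -3.135 tcp [ 0.4663 -0.0051  0.1278] yawy -1.564 j [-0.18 -0.08  2.02  0.    1.2   1.38] w 15.3 t 27.4
pot 212 [677.5  18.1] rad 44.7 z 0.0558 rect ((678.1594848632812, 17.664588928222656), (87.01891326904297, 84.87850952148438))
side along 0.03 75 lat 0.0071 z 0.1321 0.1425 amax 0.0500
side along 0.05 65 lat 0.0064 z 0.1254 0.1351 amax 0.0697
side along 0.07 21 lat 0.0014 z 0.1124 0.1174 amax 0.0885
side along 0.09 22 lat 0.0028 z 0.1031 0.1102 amax 0.1081
side along 0.11 24 lat 0.0025 z 0.0942 0.1013 amax 0.1299
side along 0.13 23 lat 0.0034 z 0.0878 0.0935 amax 0.1455
side along 0.15 8 lat 0.0248 z 0.0509 0.0540 amax 0.1695
pot 296 [678.9  17.9] rad 48.5 z 0.054 rect ((677.1415405273438, 19.444103240966797), (90.80911254882812, 87.69388580322266))
```

>>> play_rows:
  commands:
    - [[30,-10,0],0,10]
    - [[60,-20,0],0,10]
    - [[83,-23,0],0,10]
    - [[83,-23,15],0,10]
    - [[83,-23,35],0,10]
    - [[83,-23,50],0,10]
    - [[83,-23,54],0,10]
    - [[83,-23,54],0,10]

```text
time: 28.5
tcp_pos: [0.5494, 0.0185, 0.074]
ee_rot: [-3.142, -0.009, -0.0]
force: [0.4, -0.1, 0.0]
width: 0.0148
grasp_force: 32.1
```

>>> play_rows:
  commands:
    - [[0,0,0],0,10]
    - [[0,0,0],0,10]
    - [[0,0,0],0,10]
    - [[0,0,0],0,10]
    - [[0,0,0],0,10]
    - [[0,0,0],0,10]
    - [[0,0,0],0,10]
    - [[0,0,0],0,10]

```text
time: 29.5
tcp_pos: [0.5494, 0.0184, 0.0738]
ee_rot: [3.142, 0.008, 0.0]
force: [-0.3, -0.2, 0.2]
width: 0.0149
grasp_force: 32.1
```

Run:
```python
from h import *
t=shot("top","t7",(280,130,440,250),4);pot(t);held(t,0,.005,.17)
w=toworld(-.0425-.033,-.025);print(w);plan((w[0],w[1],.12),BA-np.pi/2,half=False)
```

```text
pot 4 [680.5  48.9] rad 28.1 z 0.0516 rect ((680.599365234375, 49.97948455810547), (2.187181234359741, 56.29253387451172))
 along 0.15 9 lat 0.0290 z 0.0458 0.0516 amax 0.1632
[ 0.46930411 -0.21777949]
shift [-81.3 235.7 -46.2] twist 0.062 alt -3.08 tcp [0.5494 0.0183 0.0738] yawy -1.565 j [-0.11  0.19  1.85 -0.    1.1   1.46] w 14.8 t 29.6
```

View pics/t7.png

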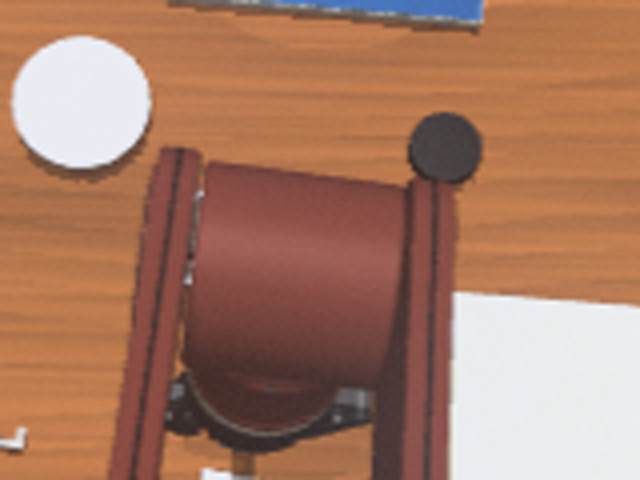

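The top crop is blocked by the forearm, with the pot hidden under it around (250,260). I verify the dip in the side view by numbers.

Run:
```python
from h import *
s=shot("side");P=cloud(s);p=r.read_state()["tcp_pos"]
m=(P[...,2]>.045)&(P[...,2]<.056)&(P[...,0]>.6)&(P[...,1]>-.06)&(P[...,1]<.09)&(P[...,0]<.75)
held(s,0,.004,.17)
print("rim pts x",P[m][:,0].min(),P[m][:,0].max(),"y",P[m][:,1].min(),P[m][:,1].max(),m.sum())
```

```text
along 0.03 66 lat 0.0074 z 0.0783 0.0874 amax 0.0499
 along 0.05 65 lat 0.0071 z 0.0699 0.0807 amax 0.0687
 along 0.07 50 lat 0.0042 z 0.0524 0.0653 amax 0.0898
 along 0.09 137 lat 0.0099 z 0.0340 0.0553 amax 0.1095
 along 0.11 38 lat 0.0013 z 0.0358 0.0477 amax 0.1291
 along 0.13 44 lat -0.0005 z 0.0293 0.0468 amax 0.1499
 along 0.15 166 lat -0.0147 z 0.0336 0.0545 amax 0.1696
rim pts x 0.628104187211346 0.7216865576036503 y -0.02955481152856034 0.0672673159813663 251
```

>>> play_rows:
  commands:
    - [[0,0,-25],0,10]
    - [[0,0,-50],0,10]
    - [[-15,45,-50],0.03,10]
    - [[-35,95,-50],0.06,10]
    - [[-50,145,-50],0.06,10]
    - [[-68,195,-50],0.06,10]
    - [[-81,236,-50],0.06,10]
    - [[-81,236,-50],0.06,10]

```text
time: 30.6
tcp_pos: [0.4688, -0.2207, 0.124]
ee_rot: [3.139, -0.092, 0.0]
force: [-0.5, 0.9, -0.9]
width: 0.0153
grasp_force: 32.1
```

Run:
```python
from h import *
w=toworld(-.0425-.033,-.025);plan((w[0],w[1],.06),BA-np.pi/2,half=False)
t=shot("top");held(t,BA,.02,.19);pot(t)
```

```text
shift [ 0.3 -3.  64. ] twist -0.002 alt 3.139 tcp [ 0.4688 -0.2207  0.124 ] yawy -1.63 j [-0.59  0.05  1.89 -0.    1.19  1.04] w 15.3 t 30.6
 along 0.03 51 lat 0.0032 z 0.1301 0.1376 amax 0.0498
 along 0.05 63 lat 0.0012 z 0.1222 0.1309 amax 0.0688
 along 0.07 19 lat 0.0006 z 0.1071 0.1124 amax 0.0896
 along 0.09 19 lat -0.0006 z 0.0993 0.1018 amax 0.1090
 along 0.11 31 lat -0.0003 z 0.0891 0.0961 amax 0.1300
 along 0.13 27 lat -0.0003 z 0.0830 0.0868 amax 0.1449
pot 225 [677.   17.9] rad 45.5 z 0.0553 rect ((676.864501953125, 17.612476348876953), (88.53089141845703, 84.93798065185547))
```

>>> play_rows:
  commands:
    - [[0,-3,15],0,10]
    - [[0,-3,30],0,10]
    - [[0,-3,45],0,10]
    - [[0,-3,58],0,10]
    - [[0,-3,64],0,10]
    - [[0,-3,64],0,15.5]
    - [[0,-3,64],0,15.6]
    - [[0,-3,64],0,15.7]
  force: 20

```text
time: 31.65
tcp_pos: [0.4703, -0.2154, 0.0605]
ee_rot: [3.14, -0.086, 0.002]
force: [-0.1, 0.0, -0.6]
width: 0.0159
grasp_force: 8.7
```

>>> play_rows:
  commands:
    - [[0,0,9],0,15.7]
    - [[0,0,18],0,15.7]
    - [[0,0,27],0,15.7]
    - [[0,0,36],0,15.7]
    - [[0,0,44],0,15.7]
    - [[0,0,52],0,15.7]
    - [[0,0,58],0,15.7]
    - [[0,0,58],0,15.7]

```text
time: 32.65
tcp_pos: [0.4696, -0.2149, 0.0013]
ee_rot: [-3.14, 0.086, 0.001]
force: [-0.9, -0.2, -0.3]
width: 0.0157
grasp_force: 8.7
```

Run:
```python
from h import *
w=toworld(-.0425-.033,-.025);plan((w[0],w[1],-.0045),BA-np.pi/2,half=False)
t=shot("top");held(t,BA,.014,.20)
```

```text
shift [-0.1  2.9  5.8] twist 0.002 alt -3.14 tcp [ 0.4696 -0.2149  0.0013] yawy -1.625 j [-0.58  0.24  1.96  0.    0.95  1.04] w 15.7 t 32.6
 along 0.03 28 lat 0.0072 z 0.0236 0.0270 amax 0.0498
 along 0.05 53 lat 0.0020 z 0.0223 0.0284 amax 0.0692
 along 0.07 27 lat 0.0016 z 0.0196 0.0254 amax 0.0890
 along 0.09 16 lat 0.0016 z 0.0160 0.0187 amax 0.1096
 along 0.11 15 lat 0.0021 z 0.0149 0.0198 amax 0.1293
 along 0.13 15 lat 0.0024 z 0.0151 0.0162 amax 0.1490
```

>>> play_rows:
  commands:
    - [[0,2,4],0,15.7]
    - [[0,2,6],0,15.7]
    - [[0,2,6],0,16.5]
    - [[0,2,6],0,20]
    - [[0,2,6],0,26]
    - [[0,2,6],0,28]
    - [[0,2,-15],0,28]
    - [[0,2,-70],0,28]

```text
time: 33.7
tcp_pos: [0.4671, -0.2154, 0.0696]
ee_rot: [-3.137, 0.086, 0.009]
force: [0.5, -1.3, -0.3]
width: 0.0276
grasp_force: 0.0
```

>>> play_rows:
  commands:
    - [[0,0,-40],0,40]
    - [[0,-50,-80],-0.17,40]
    - [[0,-105,-80],-0.34,40]
    - [[0,-160,-80],-0.51,40]
    - [[0,-215,-80],-0.68,40]
    - [[0,-270,-80],-0.85,40]
    - [[0,-330,-80],-1.02,40]
    - [[0,-390,-80],-1.19,40]

```text
time: 34.7
tcp_pos: [0.4909, 0.1743, 0.152]
ee_rot: [2.644, 1.696, 0.001]
force: [0.7, -1.2, 0.4]
width: 0.04
grasp_force: 0.0
```

Run:
```python
from h import *
t=shot("top","t8",(330,190,490,310),4)
t0=np.load("pics/top0.npz")
for d in(t0,t):
    b=blob(nonwood(d),(235,236));ys,xs=np.nonzero(b);Q=np.array([ray(d,(x,y),.012)[:2] for x,y in zip(xs,ys)])*1e3
    e=np.array([np.cos(np.deg2rad(-95)),np.sin(np.deg2rad(-95))]);n=np.array([-e[1],e[0]])
    a=Q@e;h=a<a.min()+78;c,wh,ang=cv2.minAreaRect(Q[h].astype(np.float32));print(np.round(c,1),np.round(wh,1),round(ang,2),"len",a.max()-a.min(), "origin",(np.array(c)+3.5*e).round(1))
plan((.5665,.2937,.08),np.deg2rad(-5))
```

```text
[564.9 264.1] [77.8 16.7] 84.34 len 150.01370934292638 origin [564.6 260.6]
[525.1 224.4] [2.5 5. ] 1.3 len 4.984254140021619 origin [524.8 220.9]
shift [133.6  23.6  72.9] twist -0.332 alt 2.809 tcp [0.4905 0.181  0.1523] yawy -0.42 j [0.2  0.03 1.86 0.   1.25 0.62] w 39.9 t 34.8
```

View pics/t8.png

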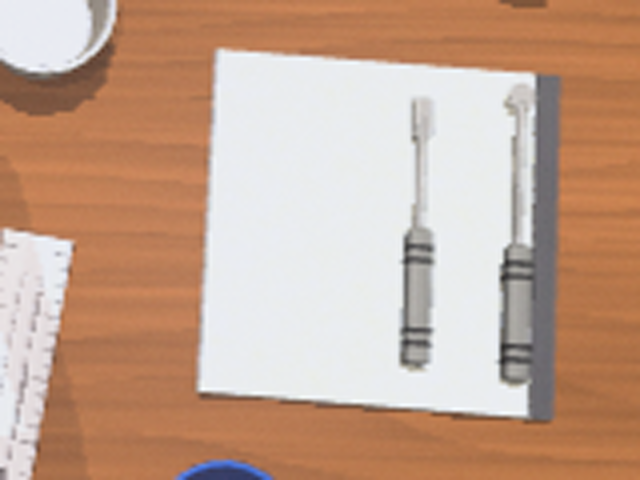

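The top crop shows the spatula (blade at 423,120, handle at 417,300) lying parallel to the scoop with a clear gap. Next is the hook.

>>> play_rows:
  commands:
    - [[40,8,0],-0.15,40]
    - [[80,16,10],-0.3,40]
    - [[115,24,20],-0.337,40]
    - [[133,25,40],-0.337,40]
    - [[133,25,60],-0.337,40]
    - [[133,25,80],-0.337,40]
    - [[133,25,90],-0.337,40]
    - [[133,25,90],-0.337,40]

```text
time: 35.75
tcp_pos: [0.569, 0.2815, 0.0608]
ee_rot: [-2.328, -2.108, 0.003]
force: [0.4, -0.6, 0.3]
width: 0.04
grasp_force: 0.0
```

Run:
```python
from h import *
plan((.5676,.2935,-.013),np.deg2rad(-5.3));tips(shot("side"))
```

```text
shift [11.8 -2.4 73.8] twist -0.007 alt 3.135 tcp [0.569  0.2815 0.0608] yawy -0.099 j [ 0.34  0.4   1.62 -0.    1.13  0.43] w 40.0 t 35.8
finger low z 0.0834 x [0.544 0.545 0.547 0.549 0.55  0.551 0.552 0.591 0.592 0.594 0.596 0.597
 0.599] y 0.294 tcp [0.5697 0.2819 0.0619]
```

>>> play_rows:
  commands:
    - [[12,-2,20],-0.007,40]
    - [[12,-2,40],-0.007,40]
    - [[12,-2,58],-0.007,40]
    - [[12,-2,70],-0.007,40]
    - [[12,-2,74],-0.007,40]
    - [[12,-2,74],-0.007,30]
    - [[12,-2,74],-0.007,20]
    - [[12,-2,74],-0.007,12]
  force: 20

```text
time: 36.8
tcp_pos: [0.5697, 0.2948, -0.0112]
ee_rot: [2.32, 2.117, 0.003]
force: [0.0, -0.1, 1.8]
width: 0.0155
grasp_force: 20.5
```

>>> play_rows:
  commands:
    - [[0,0,0],0,10]
    - [[0,0,0],0,10]
    - [[0,0,-20],0,10]
    - [[0,0,-40],0,10]
    - [[0,0,-60],0,10]
    - [[0,0,-60],0,15.4]
    - [[0,0,-60],0,15.7]
    - [[0,0,-60],0,15.85]

```text
time: 37.8
tcp_pos: [0.5681, 0.2942, 0.0467]
ee_rot: [-2.32, -2.117, 0.003]
force: [0.3, 0.4, -0.3]
width: 0.0159
grasp_force: 4.2
```

>>> play_rows:
  commands:
    - [[0,0,0],0,15.9]
    - [[0,0,0],0,15.9]
    - [[0,0,0],0,15.92]
    - [[0,0,0],0,15.92]
    - [[0,0,0],0,15.94]
    - [[0,0,0],0,15.94]
    - [[0,0,0],0,15.94]
    - [[0,0,0],0,15.94]

```text
time: 38.8
tcp_pos: [0.569, 0.2945, 0.0478]
ee_rot: [2.321, 2.118, 0.0]
force: [-0.6, -0.7, -0.6]
width: 0.0159
grasp_force: 1.6
```

Run:
```python
from h import *
held(shot("top"),np.deg2rad(-95.3),.004,.19)
```

```text
along 0.03 58 lat 0.0004 z 0.0518 0.0573 amax 0.0499
 along 0.05 66 lat 0.0004 z 0.0432 0.0500 amax 0.0698
 along 0.07 25 lat 0.0015 z 0.0267 0.0351 amax 0.0898
 along 0.09 25 lat 0.0005 z 0.0158 0.0279 amax 0.1098
 along 0.11 27 lat 0.0022 z 0.0074 0.0129 amax 0.1291
 along 0.13 5 lat -0.0088 z 0.0046 0.0063 amax 0.1433
 along 0.15 8 lat -0.0004 z 0.0047 0.0055 amax 0.1662
 along 0.17 8 lat 0.0091 z 0.0048 0.0068 amax 0.1887
```

>>> play_rows:
  commands:
    - [[0,0,0],0,10]
    - [[0,0,0],0,10]
    - [[0,0,-25],0,10]
    - [[0,0,-55],0,10]
    - [[0,0,-80],0,10]
    - [[-20,20,-80],0,10]
    - [[-40,40,-80],0,10]
    - [[-40,40,-80],0,10]
  force: 30

```text
time: 39.85
tcp_pos: [0.6062, 0.2495, 0.1279]
ee_rot: [2.323, 2.114, 0.0]
force: [-0.3, 0.7, -0.7]
width: 0.0148
grasp_force: 31.6
```

Run:
```python
from h import *
t=shot("top");pot(t);held(t,np.deg2rad(-95.3),.06,.15);pot(shot("side"));plan((.688,.1375,.079),np.deg2rad(-5.3))
```

```text
pot 228 [677.4  18.3] rad 44.9 z 0.0553 rect ((677.0761108398438, 17.60602569580078), (87.38556671142578, 84.985107421875))
 along 0.03 16 lat 0.0041 z 0.1285 0.1312 amax 0.0498
 along 0.05 68 lat 0.0012 z 0.1227 0.1335 amax 0.0698
 along 0.07 25 lat 0.0018 z 0.1076 0.1194 amax 0.0900
 along 0.09 23 lat 0.0021 z 0.0979 0.1048 amax 0.1089
 along 0.11 29 lat 0.0028 z 0.0883 0.0942 amax 0.1275
pot 68 [679.   22.7] rad 45.1 z 0.0534 rect ((681.624755859375, 24.502674102783203), (74.29913330078125, 78.15144348144531))
shift [-105.4   93.3   48.4] twist 0.0 alt -3.141 tcp [0.6048 0.2511 0.1275] yawy -0.092 j [0.27 0.36 1.52 0.   1.25 0.36] w 14.9 t 40.0
```

>>> play_rows:
  commands:
    - [[-35,32,0],0,10]
    - [[-75,66,0],0,10]
    - [[-105,93,0],0,10]
    - [[-105,93,0],0,10]
    - [[-105,93,15],0,10]
    - [[-105,93,35],0,10]
    - [[-105,93,47],0,10]
    - [[-105,93,50],0,10]

```text
time: 40.95
tcp_pos: [0.6865, 0.1386, 0.0756]
ee_rot: [-2.318, -2.117, 0.004]
force: [-0.5, 0.5, 0.3]
width: 0.0147
grasp_force: 31.7
```

>>> play_rows:
  commands:
    - [[0,0,0],0,10]
    - [[0,0,0],0,10]
    - [[0,0,0],0,10]
    - [[0,0,0],0,10]
    - [[0,0,0],0,10]
    - [[0,0,0],0,10]
    - [[0,0,0],0,10]
    - [[0,0,0],0,10]

```text
time: 41.95
tcp_pos: [0.6881, 0.138, 0.0778]
ee_rot: [-2.321, -2.118, 0.0]
force: [0.3, 0.1, 0.5]
width: 0.0149
grasp_force: 31.6
```

Run:
```python
from h import *
t=shot("top");pot(t);held(t,np.deg2rad(-95.3),.006,.15)
w=toworld(-.0325-.033,.04);print(w);plan((w[0],w[1],.12),BA+np.pi/2,half=False)
```

```text
pot 230 [677.8  18.4] rad 45.0 z 0.0553 rect ((677.4423828125, 15.130016326904297), (89.05213928222656, 79.90733337402344))
 along 0.07 64 lat 0.0089 z 0.0404 0.0578 amax 0.0898
 along 0.09 93 lat 0.0027 z 0.0136 0.0527 amax 0.1097
 along 0.11 83 lat 0.0011 z 0.0084 0.0426 amax 0.1298
 along 0.13 80 lat 0.0185 z 0.0085 0.0479 amax 0.1499
[ 0.48297306 -0.15345096]
shift [-309.  -177.7  -42.2] twist -1.606 alt 1.536 tcp [0.6882 0.138  0.0778] yawy -0.091 j [0.09 0.52 1.42 0.   1.21 0.18] w 15.2 t 42.0
```

>>> play_rows:
  commands:
    - [[0,0,-25],0,10]
    - [[0,0,-52],0,10]
    - [[-30,-17,-52],-0.17,10]
    - [[-70,-40,-52],-0.34,10]
    - [[-115,-66,-52],-0.51,10]
    - [[-160,-92,-52],-0.68,10]
    - [[-205,-118,-52],-0.85,10]
    - [[-245,-140,-52],-1.02,10]

```text
time: 43.0
tcp_pos: [0.5253, -0.0945, 0.13]
ee_rot: [0.983, 2.983, -0.0]
force: [0.4, 0.1, -0.7]
width: 0.0149
grasp_force: 31.6
```

Run:
```python
from h import *
w=toworld(-.0325-.033,.04);plan((w[0],w[1],.12),BA+np.pi/2,half=False)
```

```text
shift [ -1.  -72.5  10. ] twist -0.58 alt 2.562 tcp [ 0.5253 -0.0945  0.13  ] yawy 0.934 j [-0.33  0.08  1.85 -0.    1.21 -1.26] w 14.9 t 43.0
```

>>> play_rows:
  commands:
    - [[0,-25,0],-0.17,10]
    - [[0,-50,0],-0.34,10]
    - [[0,-68,0],-0.5,10]
    - [[-1,-72,5],-0.58,10]
    - [[-1,-72,10],-0.58,10]
    - [[-1,-72,10],-0.58,10]
    - [[-1,-72,10],-0.58,10]
    - [[-1,-72,10],-0.58,10]

```text
time: 44.0
tcp_pos: [0.4843, -0.1512, 0.12]
ee_rot: [0.098, 3.14, -0.0]
force: [-0.3, 0.6, -1.6]
width: 0.0151
grasp_force: 31.6
```

Run:
```python
from h import *
w=toworld(-.0325-.033,.04);plan((w[0],w[1],.06),BA+np.pi/2,half=False);t=shot("top");held(t,BA,.02,.15)
```

```text
shift [ 1.2 -2.3 60. ] twist -0.005 alt 3.136 tcp [ 0.4843 -0.1512  0.12  ] yawy 1.509 j [-0.46  0.03  1.92  0.    1.18 -1.97] w 15.1 t 44.0
 along 0.03 6 lat 0.0085 z 0.1142 0.1262 amax 0.0498
 along 0.05 32 lat 0.0062 z 0.1140 0.1208 amax 0.0696
 along 0.07 19 lat 0.0011 z 0.1026 0.1095 amax 0.0895
 along 0.09 20 lat 0.0016 z 0.0919 0.0950 amax 0.1098
 along 0.11 27 lat 0.0029 z 0.0789 0.0884 amax 0.1300
```

>>> play_rows:
  commands:
    - [[1,-2,15],-0.005,10]
    - [[1,-2,30],-0.005,10]
    - [[1,-2,45],-0.005,10]
    - [[1,-2,56],-0.005,10]
    - [[1,-2,60],-0.005,10]
    - [[1,-2,60],-0.005,15.5]
    - [[1,-2,60],-0.005,15.6]
    - [[1,-2,60],-0.005,15.7]
  force: 20

```text
time: 45.05
tcp_pos: [0.4834, -0.1536, 0.0604]
ee_rot: [0.09, 3.139, -0.001]
force: [-0.5, 0.1, 0.3]
width: 0.0159
grasp_force: 8.2
```

>>> play_rows:
  commands:
    - [[0,0,9],0,15.7]
    - [[0,0,18],0,15.7]
    - [[0,0,27],0,15.7]
    - [[0,0,36],0,15.7]
    - [[0,0,44],0,15.7]
    - [[0,0,52],0,15.7]
    - [[0,0,58],0,15.7]
    - [[0,0,58],0,15.7]

```text
time: 46.05
tcp_pos: [0.4826, -0.1532, 0.0013]
ee_rot: [-0.09, -3.14, -0.001]
force: [0.5, 1.2, -0.6]
width: 0.0157
grasp_force: 8.2
```

Run:
```python
from h import *
w=toworld(-.0325-.033,.04);plan((w[0],w[1],-.0045),BA+np.pi/2,half=False)
t=shot("top");held(t,BA,.014,.17)
```

```text
shift [-0.3 -0.2  5.8] twist -0.001 alt 3.141 tcp [ 0.4826 -0.1532  0.0013] yawy 1.514 j [-0.46  0.22  1.98  0.    0.94 -1.98] w 15.7 t 46.0
 along 0.07 12 lat 0.0050 z 0.0180 0.0233 amax 0.0897
 along 0.09 12 lat 0.0014 z 0.0165 0.0194 amax 0.1076
 along 0.11 7 lat 0.0013 z 0.0169 0.0192 amax 0.1285
 along 0.13 14 lat 0.0041 z 0.0160 0.0210 amax 0.1445
```

>>> play_rows:
  commands:
    - [[0,0,4],0,15.7]
    - [[0,0,6],0,15.7]
    - [[0,0,6],0,16.5]
    - [[0,0,6],0,20]
    - [[0,0,6],0,26]
    - [[0,0,6],0,28]
    - [[0,0,-15],0,28]
    - [[0,0,-70],0,28]

```text
time: 47.1
tcp_pos: [0.4802, -0.1521, 0.0697]
ee_rot: [-0.09, -3.134, -0.005]
force: [0.1, -0.0, -0.2]
width: 0.028
grasp_force: 0.0
```

>>> play_rows:
  commands:
    - [[0,0,-40],0,40]
    - [[0,40,-80],0,40]
    - [[30,100,-90],0,40]
    - [[60,160,-100],0,40]
    - [[90,220,-110],0,40]
    - [[120,280,-110],0,40]
    - [[153,340,-110],0,40]
    - [[153,390,-110],0,40]

```text
time: 48.1
tcp_pos: [0.3525, 0.2346, 0.1822]
ee_rot: [0.09, 3.139, 0.001]
force: [1.6, -0.0, 0.3]
width: 0.0399
grasp_force: 0.0
```

```bash
cat > fin.py <<'E'
from h import *
def rule(d):
    # strip corners: bright pixels at bench level near the rule
    P=cloud(d)
    for uv in ((335,260),(325,310),(338,252)):
        b=blob(nonwood(d),uv);ys,xs=np.nonzero(b)
        if 800<b.sum()<3000: break
    Q=np.array([ray(d,(x,y),.004)[:2] for x,y in zip(xs,ys)])*1e3
    rb=P[b&(P[...,2]>.017)&(P[...,2]<.03)]
    print("rule",b.sum(),cv2.minAreaRect(Q.astype(np.float32)),"rib",len(rb),cv2.minAreaRect((rb[:,:2]*1e3).astype(np.float32)),"ribz",np.percentile(rb[:,2],[50,95]).round(4))
E
python3 - <<'E'
from fin import *
t=shot("top","t9",(300,170,500,320),4);rule(t);pot(t);plan((.45,.034,.1),np.deg2rad(80.4))
E
```

```text
rule 1374 ((450.833251953125, 33.78089904785156), (47.21296310424805, 180.43072509765625), 80.39027404785156) rib 238 ((451.0368957519531, 32.568511962890625), (12.007088661193848, 119.21431732177734), 80.27562713623047) ribz [0.0236 0.0274]
pot 225 [677.4  18. ] rad 44.7 z 0.0559 rect ((676.7747192382812, 17.49065589904785), (87.77183532714844, 85.26610565185547))
shift [-109.7 -202.8   81.4] twist 0.115 alt -3.026 tcp [0.351  0.2417 0.1825] yawy 1.519 j [ 0.41 -0.25  2.06  0.01  1.33 -1.11] w 39.7 t 48.1
```

View pics/t9.png

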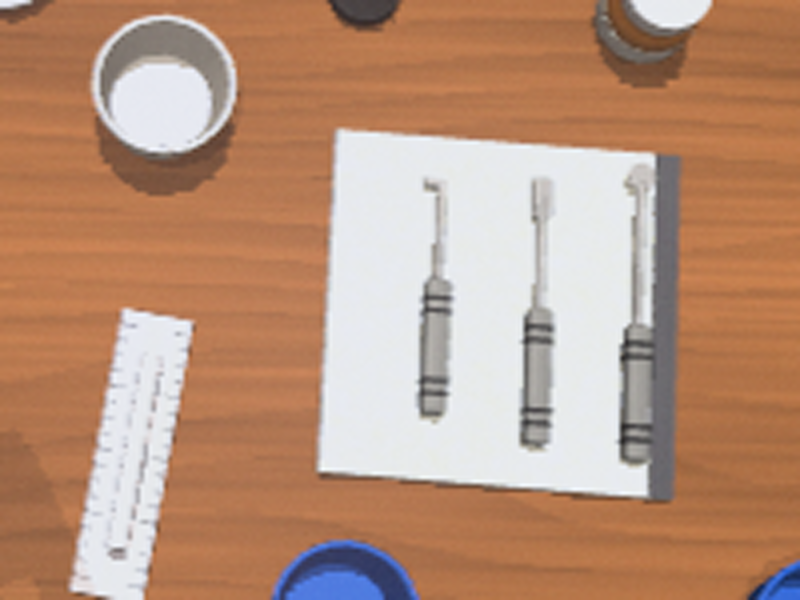

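The top crop shows hook (435,300), spatula (537,320) and scoop (635,320) square and in order on the board. The rule is untouched at (133,455). Now I fetch the rule by its rib.

>>> play_rows:
  commands:
    - [[-20,-45,0],0.1,32]
    - [[-50,-95,0],0.115,32]
    - [[-80,-150,20],0.115,32]
    - [[-105,-195,40],0.115,32]
    - [[-110,-203,80],0.115,32]
    - [[-110,-203,105],0.115,32]
    - [[-110,-203,115],0.115,32]
    - [[-110,-203,115],0.115,32]

```text
time: 49.15
tcp_pos: [0.4516, 0.0242, 0.0665]
ee_rot: [-0.27, -3.129, -0.0]
force: [-0.3, -0.9, -0.2]
width: 0.0319
grasp_force: 0.0
```

Run:
```python
from h import *
plan((.4509,.0335,-.0075),np.deg2rad(80.35));s=shot("side");tips(s)
```

```text
shift [ 2.2  9.  74. ] twist -0.003 alt 3.138 tcp [0.4516 0.0242 0.0665] yawy 1.399 j [-0.12 -0.02  2.09  0.    1.07 -1.52] w 31.9 t 49.1
finger low z 0.0203 x [0.394 0.396 0.397 0.399 0.4   0.401 0.402 0.404 0.406 0.407 0.409 0.411
 0.412 0.414 0.416 0.418 0.419 0.42  0.421 0.423 0.425 0.426 0.428 0.431
 0.433 0.435 0.436 0.438 0.44  0.443 0.445 0.448 0.45  0.452 0.453 0.455
 0.457 0.458 0.46  0.462 0.465 0.467 0.47  0.472 0.475 0.477 0.479 0.48
 0.482 0.484 0.485 0.487 0.489 0.492 0.494 0.497 0.499 0.502 0.504 0.507
 0.509] y 0.034 tcp [0.4524 0.0242 0.0674]
```

>>> play_rows:
  commands:
    - [[2,9,20],0,32]
    - [[2,9,40],0,32]
    - [[2,9,58],0,32]
    - [[2,9,68],0,32]
    - [[2,9,74],0,32]
    - [[2,9,74],0,22]
    - [[2,9,74],0,12]
    - [[2,9,74],0,5]
  force: 40

```text
time: 50.2
tcp_pos: [0.4522, 0.0332, -0.0065]
ee_rot: [0.27, 3.129, -0.0]
force: [-0.9, -0.6, 4.0]
width: 0.011
grasp_force: 40.3
```

>>> play_rows:
  commands:
    - [[0,0,0],0,5]
    - [[0,0,0],0,5]
    - [[0,0,0],0,5]
    - [[0,0,-20],0,5]
    - [[0,0,-45],0,5]
    - [[0,0,-70],0,5]
    - [[0,0,-70],0,5]
    - [[0,0,-70],0,5]

```text
time: 51.2
tcp_pos: [0.4508, 0.0334, 0.0617]
ee_rot: [-0.27, -3.129, -0.0]
force: [-0.9, -0.0, -1.4]
width: 0.0113
grasp_force: 39.7
```

```bash
cat >> fin.py <<'E'
def heldrule(d,zlo,zhi):
    P=cloud(d);p=r.read_state()["tcp_pos"];m=nonwood(d,140,60)&(np.hypot(P[...,0]-p[0],P[...,1]-p[1])<.12)&(P[...,2]>zlo)&(P[...,2]<zhi)
    Q=P[m];rc=cv2.minAreaRect((Q[:,:2]*1e3).astype(np.float32))
    A=np.c_[Q[:,:2]-p[:2],np.ones(len(Q))];k=np.linalg.lstsq(A,Q[:,2],rcond=None)[0];print("held rule",m.sum(),rc,"plane",k.round(4))
E
python3 - <<'E'
from fin import *
w=toworld(0,-.1327);print(w);plan((w[0],w[1],.06),BA+np.pi/2)
heldrule(shot("top"),.05,.085);heldrule(shot("side"),.05,.085);print(r.read_state()["torque"])
E
```

```text
[ 0.53857687 -0.32958657]
shift [-148.7 -342.5    1.6] twist -0.116 alt 3.026 tcp [0.4508 0.0334 0.0617] yawy 1.398 j [-0.1  -0.02  2.1   0.    1.06 -1.5 ] w 11.3 t 51.2
held rule 251 ((397.87249755859375, 45.26872253417969), (41.38698959350586, 73.1500473022461), 80.4976577758789) plane [-0.0049 -0.0045  0.0722]
held rule 654 ((463.6386413574219, 83.95582580566406), (134.94412231445312, 180.99920654296875), 74.07106018066406) plane [-0.0373 -0.1456  0.0758]
[-0.03729665 -0.04759964  0.00050118]
```

Run:
```python
from fin import *
w=toworld(0,-.138);print(w);plan((w[0],w[1],.06),BA+np.pi/2)
```

```text
[ 0.5382764  -0.33487805]
shift [-149.8 -347.8    1. ] twist -0.116 alt 3.026 tcp [0.4503 0.0334 0.0613] yawy 1.399 j [-0.1  -0.02  2.1   0.    1.06 -1.5 ] w 10.7 t 51.3
```

>>> play_rows:
  commands:
    - [[-15,-35,-10],-0.02,5]
    - [[-40,-90,-10],-0.05,5]
    - [[-65,-150,-10],-0.08,5]
    - [[-90,-210,-10],-0.1,5]
    - [[-115,-270,-10],-0.116,5]
    - [[-140,-325,-10],-0.116,5]
    - [[-150,-348,-10],-0.116,5]
    - [[-150,-348,-10],-0.116,5]

```text
time: 52.3
tcp_pos: [0.539, -0.3374, 0.071]
ee_rot: [-0.093, -3.139, -0.001]
force: [-1.2, 0.3, -1.1]
width: 0.0113
grasp_force: 39.7
```

Run:
```python
from fin import *
w=toworld(0,-.138);plan((w[0],w[1],-.005),BA+np.pi/2)
```

```text
shift [ 0.8  2.4 76. ] twist -0.002 alt 3.139 tcp [ 0.539  -0.3374  0.071 ] yawy 1.512 j [-0.68  0.38  1.61 -0.    1.15 -2.19] w 11.3 t 52.3
```

>>> play_rows:
  commands:
    - [[1,2,20],-0.002,5]
    - [[1,2,40],-0.002,5]
    - [[1,2,56],-0.002,5]
    - [[1,2,66],-0.002,5]
    - [[1,2,72],-0.002,5]
    - [[1,2,75],-0.002,5]
    - [[1,2,76],-0.002,5]
    - [[1,2,76],-0.002,5]

```text
time: 53.3
tcp_pos: [0.5391, -0.3335, -0.0028]
ee_rot: [0.085, 3.14, -0.001]
force: [0.1, -0.5, -2.2]
width: 0.0111
grasp_force: 39.7
```

Run:
```python
from fin import *
s=r.read_state();print(s["tcp_pos"].round(4),s["force"].round(1),onboard(s["tcp_pos"][:2]).round(4))
t=shot("top","t10",(420,170,520,320),4)
```

```text
[ 0.5391 -0.3335 -0.0028] [ 0.1 -0.5 -2.2] [ 0.0008 -0.1366]
```

View pics/t10.png

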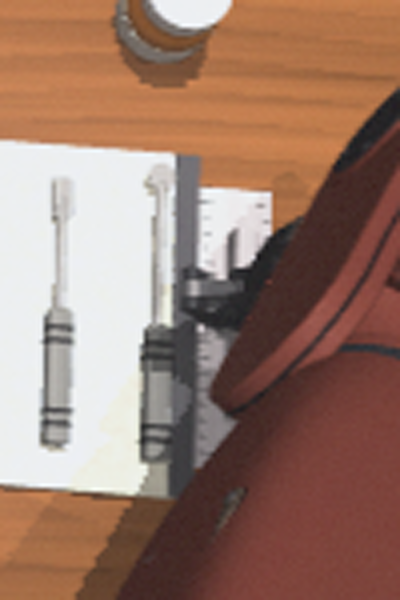

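The top crop shows the rule held just outside the steel edge (strip at x≈187, rule from x≈200, its far end at y≈190, inside the board's corner at y≈157). I lower it and nudge it against the board.

>>> play_rows:
  commands:
    - [[-1,0,2],0,5]
    - [[-1,0,3],0,5]
    - [[-1,1,3],0,5]
    - [[-1,2,3],0,5]
    - [[-1,3,3],0,5]
    - [[-1,3.5,3],0,5]
    - [[-1,3.5,3],0,5]
    - [[-1,3.5,3],0,5]

```text
time: 54.35
tcp_pos: [0.5398, -0.3323, -0.0061]
ee_rot: [0.086, 3.14, -0.006]
force: [-0.2, -9.3, -5.4]
width: 0.011
grasp_force: 39.4
```

```bash
cat >> fin.py <<'E'
def gap(d):
    """gap rule/board seen from the top: profile across the edge at far end, sampled at heights"""
    g=cv2.cvtColor(d["color"],cv2.COLOR_RGB2HSV);out=[]
    for x in (.05,.06,.07,.08):
        row=[]
        for y in np.arange(-.095,-.162,-.0025):
            u=proj(d,[*toworld(x,y),.004 if y<-.11 else .008]);q=g[int(round(u[1])),int(round(u[0]))];row.append(f"{q[1]}/{q[2]}")
        out.append(row)
    for y,*c in zip(np.arange(-.095,-.162,-.0025),*out):print(round(y,4),c)
E
python3 - <<'E'
from fin import *
s=r.read_state();print(s["tcp_pos"].round(4),s["force"].round(1),onboard(s["tcp_pos"][:2]).round(4));gap(shot("top"))
E
```

```text
[ 0.5398 -0.3323 -0.0061] [-0.2 -9.3 -5.4] [ 0.0014 -0.1354]
-0.095 ['8/159', '4/198', '17/163', '11/190']
-0.0975 ['11/117', '11/118', '11/120', '9/118']
-0.1 ['9/117', '13/118', '11/117', '9/117']
-0.1025 ['13/118', '15/119', '15/117', '9/115']
-0.105 ['13/114', '13/121', '6/119', '9/118']
-0.1075 ['15/118', '9/116', '7/115', '13/118']
-0.11 ['11/117', '13/117', '7/115', '13/118']
-0.1125 ['7/156', '8/157', '8/165', '5/140']
-0.115 ['6/213', '8/198', '5/220', '8/191']
-0.1175 ['1/223', '5/201', '3/225', '5/214']
-0.12 ['2/235', '2/239', '3/240', '3/240']
-0.1225 ['6/230', '3/240', '3/240', '4/241']
-0.125 ['7/230', '1/236', '2/240', '4/240']
-0.1275 ['11/209', '8/218', '3/240', '2/239']
-0.13 ['5/95', '11/144', '0/237', '1/237']
-0.1325 ['9/108', '7/105', '3/234', '1/237']
-0.135 ['10/173', '11/169', '8/225', '2/237']
-0.1375 ['8/228', '7/227', '8/227', '0/237']
-0.14 ['7/227', '9/227', '8/229', '1/235']
-0.1425 ['8/224', '8/224', '7/230', '7/230']
-0.145 ['12/195', '7/219', '9/229', '8/222']
-0.1475 ['5/51', '14/214', '8/226', '12/193']
-0.15 ['19/41', '12/216', '15/210', '11/189']
-0.1525 ['18/43', '13/159', '12/148', '13/181']
-0.155 ['25/41', '12/44', '36/147', '20/217']
-0.1575 ['12/42', '25/41', '135/153', '131/163']
-0.16 ['58/48', '12/41', '143/146', '151/169']
```

Contact with the board at 9 N, and no gap is visible. I set it down and release.

>>> play_rows:
  commands:
    - [[0,0,0.5],0,5]
    - [[0,0,0.5],0,5]
    - [[0,0,0.5],0,12.5]
    - [[0,0,0.5],0,16]
    - [[0,0,0.5],0,20]
    - [[0,0,0.5],0,22]
    - [[0,0,-20],0,22]
    - [[0,0,-80],0,22]

```text
time: 55.4
tcp_pos: [0.5376, -0.3276, 0.0717]
ee_rot: [-0.085, -3.134, -0.007]
force: [0.4, -0.6, -0.1]
width: 0.022
grasp_force: 0.0
```

>>> play_rows:
  commands:
    - [[0,0,-80],0,30]
    - [[40,40,-100],0,40]
    - [[80,100,-100],0,40]
    - [[110,160,-100],0,40]
    - [[130,220,-100],0,40]
    - [[150,280,-100],0,40]
    - [[170,340,-100],0,40]
    - [[170,340,-100],0,40]

```text
time: 56.4
tcp_pos: [0.3878, 0.0217, 0.1752]
ee_rot: [0.08, 3.138, 0.001]
force: [0.5, 0.1, 0.2]
width: 0.0399
grasp_force: 0.0
```

Run:
```python
from fin import *
t=shot("top","t11",(320,170,500,305),4);pot(t)
P=cloud(t);X=(P[...,:2]-C)@np.array([[np.cos(BA),-np.sin(BA)],[np.sin(BA),np.cos(BA)]])
m=nonwood(t,140,70)&(X[...,1]<-.112)&(X[...,1]>-.19)&(abs(X[...,0])<.13)&(P[...,2]<.03)
ys,xs=np.nonzero(m);Q=np.array([onboard(ray(t,(x,y),.004)[:2]) for x,y in zip(xs,ys)])*1e3
print("rule on board frame",cv2.minAreaRect(Q.astype(np.float32)),"outer edge fit",end=" ")
b=np.arange(-70,71,10);e=[np.percentile(Q[abs(Q[:,0]-x)<4][:,1],1) for x in b];print(np.polyfit(b,e,1).round(4))
rb=X[m&(P[...,2]>.017)]*1e3;print("rib",len(rb),cv2.minAreaRect(rb.astype(np.float32)))
# instruments by height above the board
m=(abs(X[...,0])<.112)&(abs(X[...,1])<.108)&(P[...,2]>.0165)&(P[...,2]<.03)
n,l,st,ce=cv2.connectedComponentsWithStats(m.astype(np.uint8))
for i in range(1,n):
    if st[i,4]>60: q=X[l==i]*1e3;print("handle",cv2.minAreaRect(q.astype(np.float32)),"z",np.median(P[...,2][l==i]).round(4))
```

```text
pot 226 [677.4  17.7] rad 45.0 z 0.0548 rect ((676.9513549804688, 17.74810028076172), (88.16258239746094, 84.78079223632812))
rule on board frame ((0.5729751586914062, -134.1231689453125), (44.013954162597656, 179.62132263183594), 89.63883209228516) outer edge fit [-1.110000e-02 -1.549172e+02]
rib 256 ((0.5765838623046875, -133.07533264160156), (118.92970275878906, 13.730582237243652), 0.8288570642471313)
handle ((-20.37152862548828, 41.07218551635742), (98.93621826171875, 16.968801498413086), 0.11474793404340744) z 0.0214
handle ((-37.21453094482422, -22.825258255004883), (16.364648818969727, 90.98960876464844), 89.37271118164062) z 0.0211
handle ((-37.19642639160156, -83.80376434326172), (100.90235137939453, 17.317039489746094), 0.47267985343933105) z 0.0213
```

View pics/t11.png

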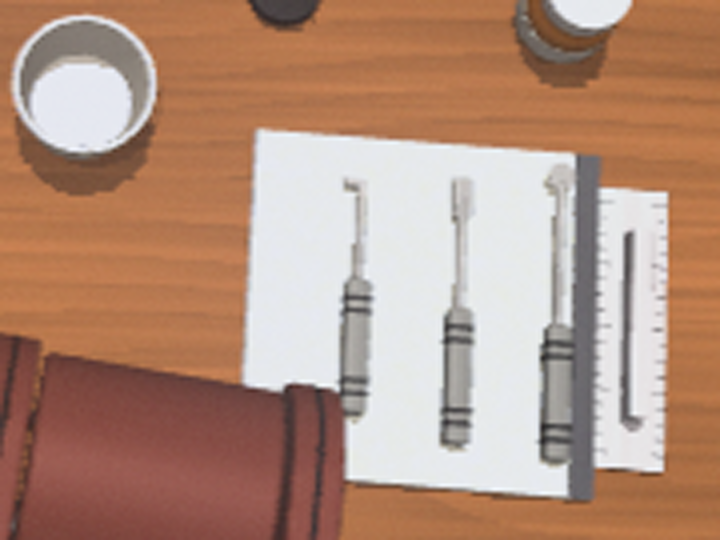

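The final top crop shows hook (355,345), spatula (457,375) and scoop (557,390) flat and square on the board. The rule (632,330) lies flush outside the steel strip and inside its ends, the pot is upright (85,85), and the arm is clear. The rule measures y≈−133 mm, yaw about 0.01 rad and x offset 0.6 mm, all within limits.

```bash
python3 -c "
from plant import r
print(r.finish_job())"
```

```text
the job is handed in; nothing more can be done
None
```

The job is handed in, with no verdict returned: scoop, spatula and hook (no needle was there) were dipped in that order and lie square on the board, and the rule lies flush along the steel-trimmed edge.

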